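Set the blade gap of a bench slicer with its gauge

TASK

Slide the steel gap gauge along the middle of the slicer's bed, under the raised blade bar, until its tip is fully home against the stop, and let go of it. Then turn the black knob clockwise until the blade just drags on the gauge: a light nip of about 10 N, clearly felt but never clamped hard. Leave the gauge nipped there, take the hand away, and leave the spanner and the screwdriver where they lie.

Things in the scene. Friction and masses are not known exactly. Their poses are not given: they have to be found in the camera images.
- gauge_grip (a point): Gap gauge, loose, 0.28 kg: a flat steel leaf 175 mm long (its x), 28 wide (y), 6 thick, lying flat, with an upright dark steel handle on it, 32 mm long (x), 12 thick (y), 40 high, to be pinched across y. This point is the handle's centre: 26 mm above the leaf's underside, 110 mm behind the leaf's tip (tip at +x), 65 mm ahead of its rear end.
- gauge: The same gauge; this origin is under the handle's centre, on the leaf's underside; same axes.
- bed: Slicer's level steel bed, fixed, 179 mm long (x from -145 to +34 mm), 60 wide. Origin on its top face (30 mm above the bench), under the blade bar, on the knob's axis. The gauge slides in towards +x from the open end at -x; fully home its handle's centre is at x = -80 mm, y = 0. The bed stands on a grey base 240 mm by 110 mm (x from -135 to +105 mm).
- stop (a point): Face of the stop, a lip 4 mm high across the bed at its x = +30 mm; this point is at the bed's top face. The blade bar (66 mm across y, 8 thick) hangs over the bed's x = 0, below a bridge 30 mm long in x, posts 76 mm apart, top 78 mm above the bench. The free gap under the blade is 8 to 14 mm at the start; it differs from machine to machine, and the knob's angle does not tell it.
- knob_grip (a point): Black adjusting knob on top of the bridge: a disc of 42 mm diameter with an upright bar grip on it, 42 mm long (its x), 13 thick (its y), 28 high, to be pinched across its thickness. This point is on the vertical axis, 107 mm above the bench; the bar reaches 11 mm higher, the disc's top is 16 mm lower. The point keeps its height as the knob turns.
- knob (a joint): Angle of the knob, rad; grows clockwise seen from above, which lowers the blade bar 6 mm per rad. It meets the gauge after 0.3 to 1.3 rad (machines differ). Steady friction of about 0.12 N m holds it where it is left; once the blade bears on the gauge, the nip grows by about 8 N per 0.1 rad and the moment needed to turn rises by 0.006 N m per N of nip. Tugged, a nipped gauge drags.
- driver_grip (a point): A bystander: screwdriver with a black handle, 170 mm long, lying on the bench between the slicer and the gauge; this point is on its handle.
- spanner_grip (a point): A bystander: steel open-ended spanner, 160 mm long, lying flat on the bench on the slicer's right; this point is on its shank.
Things that resemble listed ones, but are neither listed nor needed, are in the scene too. Of the things shaped like the gauge, the bare steel one is meant.

How it is judged:
By the outcome, as a careful person would: the job done as asked, in the order asked, and still so for the second after the job is handed in, with the robot touching nothing.
It also fails if it takes over 72 s, if anything falls off the work surface, if the arm or the gripper's body presses on something with over 40 N, if the wrist force passes 120 N, or if a joint passes its speed limit or range.

ROBOT

A 7-joint arm with a two-finger parallel gripper is mounted at the origin on the work surface. World frame = base frame: x ahead of the robot, y to its left, z up, the work surface at z = 0. Lengths are in m, angles in rad, forces in N, time in s.
With the tool pointing down it reaches from about 0.4 to 0.85 m from the base axis. Payload 4.5 kg.
Tool frame: the origin (TCP) lies on the centre line of the jaws, within the pads' length; the fingertips stand 11 mm ahead of it and the grasp point (between the pads) lies 8 mm behind it; z points along the fingers, x is the direction in which the jaws open and shut, and the axes are right-handed (so a half turn about z gives the same grasp; the last joint's range is limited). The gripper opens to 88 mm and grips with 3 to 60 N. Pads are 18 mm wide; open, the fingers measure 123 mm over their backs; the gripper's body (75 mm by 187 mm) begins 45 mm behind the grasp point.
Start: joints at [1.332, 0.689, -0.195, 1.565, 0.157, 0.902, -0.215], TCP at [0.168, -0.602, 0.25] pointing down, gripper open.
Joint ranges: [-3.01, 3.01], [-0.46, 2.08], [-1.47, 1.51], [0.13, 2.56], [-1, 4.14], [0.04, 2.09], [-2.66, 2.66]. Speed limits (rad/s): [2.57, 2.57, 3.14, 3.14, 3.14, 3.14, 3.14].

INTERFACE

Orientations are given as a unit quaternion [x, y, z, w].
In Python, from plant import r, vision, order, nets gives the robot as it stands.
- The arm moves only by the tool send_rows, never from a script. Its argument "series" is a list of rows, each an object with "delta_pos": the shift along the tool's x, y, z in cm, a list of three; "turn": the turn about the tool's z in degrees; "jaw": the closure, from 0 (fully open) to 1 (shut). In form: [{"delta_pos": [x, y, z], "turn": turn, "jaw": jaw}, ...]. A call has 1 to 8 rows; each row is the pose to reach, as a shift and turn from the pose commanded when the call began, along the tool's axes at that moment; what a row does not reach only later rows make up. A row lasts 1/12 s, in which the tool goes at most 41.7 mm and 7.16 degrees, less where a joint would pass 70% of its speed; a pose out of reach is approached as far as the arm can. A call with a gripper value outside its range is refused whole. The fingers move at their own pace and stop on an object; "force" is the grip in N (left out, the last holds). Time passes only in rows, so rows that repeat a pose let the fingers close. It gives the time, the measured TCP pose, the force and the opening at its end, in the units of the state.
- r.get_state(): the state, without advancing time (a new reading comes with each control period).
- vision.snapshot(name): name is "scene" or "top"; returns the picture (400x640x3 uint8, blue, green, red); there is no depth.
- vision.camera_params(name): a dict with "intrinsics" (3x3 intrinsics, pixels), "extrinsics" (4x4, takes a point from world to camera coordinates). Camera axes: x right, y down, z forward; pixel columns grow to the right and rows downward; lengths in m; the calibration is good to about 2 mm. A picture is of the moment at which its call begins. camera_params takes no time and is no camera call.
- order.finish_job(): hands the job in, once; it reports no verdict.
Trained networks look in the newest picture that a camera, given by its name, has taken for a name from the list of things; names that differ only in an ending like _2 or _b are one class to them, and where a whole thing is asked for, a point or a joint stands for the part that bears it (a point fixed in the world has none). Each returns a list of dicts, best first, with "score" (0 to 1); they miss things now and then, are a little off and sometimes report something else, mostly with a low value. They report only what shows in the picture. A call takes as long as a camera call. They do not tell look-alikes from the thing itself.
- nets.boxes_of(camera, label): "location" ([row, column] as shares, 0 to 1, of the picture: columns of its width, rows of its height, amid what is visible of it).
- nets.trace(camera, label): "region" (400x640 bool, what is visible of it) and "location" ([row, column] as shares, 0 to 1, of the picture: columns of its width, rows of its height, amid what is visible of it).
The state is a dict: "clock": time; "q": joint angles; "qd": joint speeds; "joint_torque": joint torques, N m; "tool_pos": TCP position; "eef_rot": TCP orientation; "contact_force": force on the tool from outside, world axes, zero at the start; "moment": the same for the moment, N m; "opening": opening from 0.0 (shut) to 1.0 (fully open).
Only numpy, scipy, OpenCV 4.12 (cv2) and the standard library are available. Lean on these libraries where they do the work, as an engineer would, in place of code of your own. Each camera call takes 0.05 s, during which the arm holds its last target.

## Working session

There is one attempt and no reset: what is moved stays moved. The work goes in short steps, Python scripts to look and compute and a tool call to move; the robot and the scene stay as the last step left them, time stands still between calls to the robot, and variables do not carry over. Pictures are saved under pics/ and viewed, and the job is handed in when it is done.

Besides the shell and the picture viewer there is one more tool, called after "Emit:" by a JSON object that holds its "op" and its "data", one argument or row to a line. send_rows: Moves the arm, as the interface text tells. Its arguments: {"type":"object","properties":{"series":{"type":"array"},"force":{"type":"number"}},"required":["series"]}

```bash
ls; mkdir -p pics; python3 - <<'E'
from plant import r, vision, order, nets
import cv2,numpy as np
np.set_printoptions(precision=4,suppress=True)
for n in ("scene","top"):
    im=vision.snapshot(n); cv2.imwrite(f"pics/{n}0.png",im)
    p=vision.camera_params(n); print(n,np.array(p["intrinsics"]),np.array(p["extrinsics"]))
    for l in ("gauge","knob_grip","driver_grip","spanner_grip","bed"):
        print(l,[(np.round(np.array(d["location"])*[400,640],1),round(d["score"],2)) for d in nets.boxes_of(n,l)])
print(r.get_state())
E
```

```text
pics
scene [[376.9167   0.     325.3218]
 [  0.     376.9167 206.9629]
 [  0.       0.       1.    ]] [[-0.4677  0.8839 -0.0069  0.2768]
 [ 0.5516  0.2858 -0.7836 -0.1707]
 [-0.6906 -0.3702 -0.6212  1.281 ]
 [ 0.      0.      0.      1.    ]]
gauge [(array([232.4, 426.5]), 0.93), (array([187.7, 320.7]), 0.83), (array([303.8, 479. ]), 0.81), (array([242.7, 268.8]), 0.67)]
knob_grip [(array([240.6, 250.1]), 0.61)]
driver_grip [(array([244.4, 269.2]), 0.63), (array([261.7, 374.9]), 0.6)]
spanner_grip [(array([194. , 222.5]), 0.71)]
bed [(array([242.2, 269. ]), 0.76)]
top [[417.6212   0.     315.4638]
 [  0.     417.6212 193.3621]
 [  0.       0.       1.    ]] [[-0.091  -0.9958 -0.0024 -0.011 ]
 [-0.9748  0.0896 -0.2045  0.523 ]
 [ 0.2039 -0.0163 -0.9789  1.0948]
 [ 0.      0.      0.      1.    ]]
gauge [(array([208.9, 181.2]), 0.92), (array([269. , 362.2]), 0.74), (array([264.3, 245.1]), 0.61)]
knob_grip [(array([136.2, 348. ]), 0.53)]
driver_grip [(array([205.9, 260.2]), 0.84)]
spanner_grip [(array([212.9, 439.3]), 0.71)]
bed [(array([173. , 345.8]), 0.59)]
{'clock': 0.6, 'q': array([ 1.3318,  0.6891, -0.1946,  1.5654,  0.1573,  0.9025, -0.2151]), 'qd': array([-0.0001, -0.0013,  0.0006,  0.0007,  0.0009, -0.0011,  0.    ]), 'joint_torque': array([  0.0006, -52.7256,  -1.2664, -15.3679,  -0.052 ,  -0.0004,
         0.0001]), 'tool_pos': array([ 0.1684, -0.6019,  0.2497]), 'eef_rot': array([ 0.7967, -0.6044,  0.    , -0.    ]), 'contact_force': array([-0.2107, -0.408 , -0.101 ]), 'moment': array([ 0.0052, -0.014 , -0.0089]), 'opening': 1.000489556386743}
```

View pics/scene0.png

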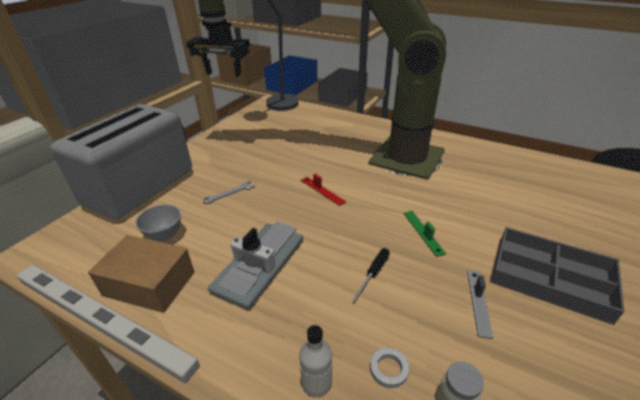

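View pics/top0.png

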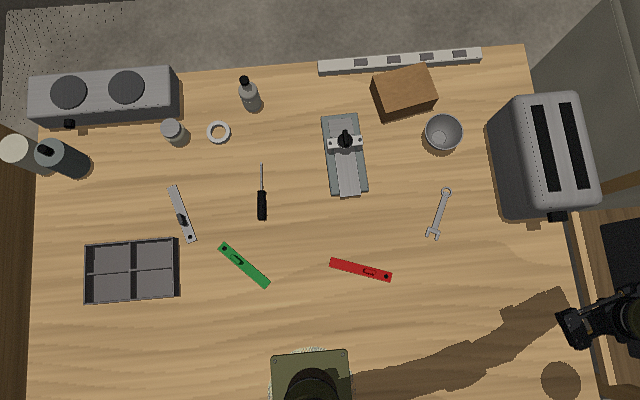

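```bash
cat > h.py <<'E'
import cv2,numpy as np
from plant import r, vision, order, nets
np.set_printoptions(precision=4,suppress=True)
def cam(n):
    p=vision.camera_params(n); return np.array(p["intrinsics"]),np.array(p["extrinsics"])
def p2w(n,col,row,z):
    K,E=cam(n); d=np.linalg.inv(K)@[col,row,1.]; R,t=E[:3,:3],E[:3,3]
    o=-R.T@t; d=R.T@d; return o+d*(z-o[2])/d[2]
def w2p(n,P):
    K,E=cam(n); q=(np.atleast_2d(P)@E[:3,:3].T+E[:3,3])@K.T; return q[:,:2]/q[:,2:]
E
python3 - <<'E'
from h import *
im=cv2.imread("pics/top0.png")
a=cv2.resize(im[175:255,150:220],None,fx=7,fy=7,interpolation=cv2.INTER_CUBIC)
b=cv2.resize(im[105:205,310:380],None,fx=5.6,fy=5.6,interpolation=cv2.INTER_CUBIC)
c=np.zeros((600,800,3),np.uint8)
b=b[:560,:392]; a=cv2.resize(a,None,fx=.8,fy=.8); c[:a.shape[0],:a.shape[1]]=a; c[:b.shape[0],400:400+b.shape[1]]=b
cv2.imwrite("pics/crop1.png",c)
im=cv2.imread("pics/scene0.png")
a=cv2.resize(im[260:345,450:510],None,fx=6,fy=6,interpolation=cv2.INTER_CUBIC)
b=cv2.resize(im[215:310,205:310],None,fx=4,fy=4,interpolation=cv2.INTER_CUBIC)
c=np.zeros((600,800,3),np.uint8); c[:a.shape[0],:a.shape[1]]=a; c[:b.shape[0],370:370+b.shape[1]]=b
cv2.imwrite("pics/crop2.png",c)
E
```

```text
(no output)
```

View pics/crop1.png

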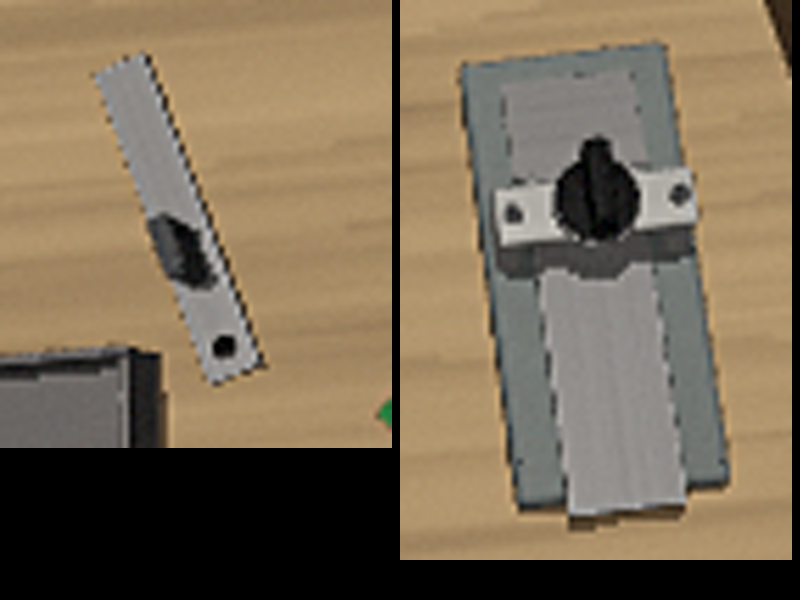

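View pics/crop2.png

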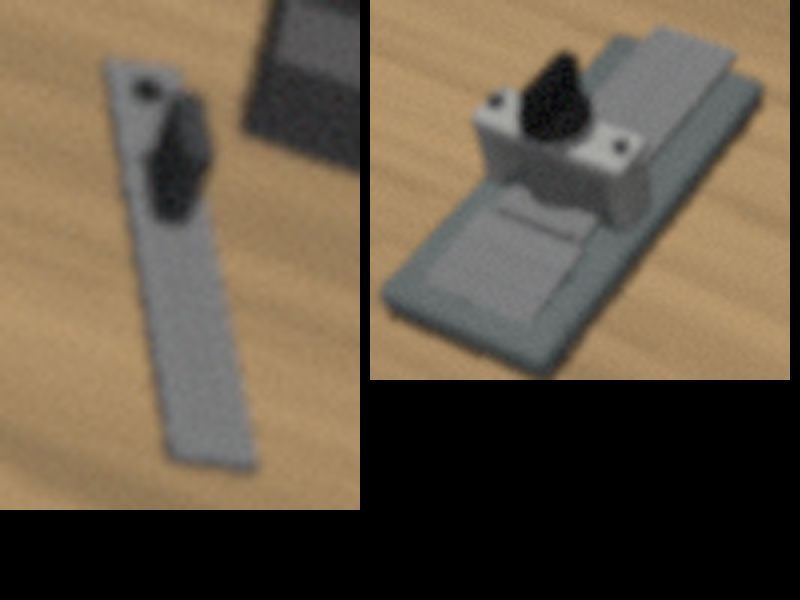

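```bash
cat > fit.py <<'E'
from h import *
from scipy.optimize import least_squares
def fit(obs,x0,extra=0):
    def res(p):
        c,s=np.cos(p[2]),np.sin(p[2]); o=[]
        for n,P,uv in obs:
            P=np.array(P,float)*1e-3; W=[p[0]+c*P[0]-s*P[1],p[1]+s*P[0]+c*P[1],P[2]]
            o.append((w2p(n,W)[0]-uv))
        return np.concatenate(o)
    q=least_squares(res,x0,loss='soft_l1'); print(q.x,np.degrees(q.x[2])); print(res(q.x).reshape(-1,2).round(1).tolist()); return q.x
E
python3 - <<'E'
from fit import *
T=lambda a,b:(150+a/5.6-.4,175+b/5.6-.4)
S=lambda a,b:(450+a/6-.4,260+b/6-.4)
g=[("top",(110,14,6),T(95,73)),("top",(110,-14,6),T(147,55)),("top",(-65,-14,6),T(265,365)),("top",(-65,14,6),T(213,383)),
("scene",(-65,-14,6),S(107,62)),("scene",(110,-14,6),S(170,460)),("scene",(110,14,6),S(257,468)),("scene",(-65,14,6),S(182,68))]
fit(g[:4],[.5,.3,0]);fit(g[4:],[.5,.3,0]);fit(g,[.5,.3,0])
T=lambda a,b:(310+(a-400)/5.6-.4,105+b/5.6-.4)
S=lambda a,b:(205+(a-370)/4-.4,215+b/4-.4)
b=[("top",(-145,30,30),T(568,515)),("top",(-145,-30,30),T(686,507)),("top",(0,0,78),T(597,203.5)),("top",(34,30,34),T(502,83)),("top",(34,-30,34),T(632,70)),
("top",(15,0,78),T(593,179)),("top",(-15,0,78),T(597.5,233.5)),
("scene",(0,0,78),S(559,130)),("scene",(-145,30,30),S(735,50)),("scene",(-145,-30,30),S(658,28)),("scene",(34,-30,34),S(428,278)),("scene",(34,30,34),S(530,322))]
fit(b[:7],[.6,0,0]);fit(b[7:],[.6,0,0]);fit(b,[.6,0,0])
E
```

```text
[0.4856 0.3175 0.3235] 18.536816126228672
[[0.0, 0.1], [-0.1, -0.5], [0.1, -0.2], [-0.0, 0.6]]
[0.4896 0.3207 0.3116] 17.852662077367793
[[-0.1, -0.3], [-0.2, -0.4], [0.3, 0.4], [0.0, 0.2]]
[0.4878 0.3198 0.3153] 18.065042618080668
[[-0.5, -0.7], [-0.6, -1.2], [-1.0, -0.8], [-1.1, -0.1], [-0.4, -1.0], [-0.3, -1.3], [0.2, -0.5], [-0.3, -0.5]]
[ 0.6554 -0.1503  0.0356] 2.0390914949893846
[[-0.1, 0.0], [0.0, -1.2], [-0.8, -0.1], [3.2, 16.5], [0.6, 16.3], [-0.8, -0.9], [-0.1, -0.4]]
[ 0.6692 -0.1627 -0.0942] -5.400080489272322
[[-8.4, 1.1], [-0.8, 5.0], [-0.2, 2.0], [6.8, -18.1], [1.1, -18.0]]
[ 0.6589 -0.1509  0.0293] 1.6770657250765117
[[-0.3, -1.3], [-0.2, -2.4], [-0.7, -1.4], [3.4, 15.2], [0.8, 15.2], [-0.7, -2.1], [-0.1, -1.6], [-1.3, -0.1], [0.2, 0.8], [-0.7, -0.4], [14.2, -17.6], [10.9, -19.7]]
```

```bash
python3 - <<'E'
from fit import *
T=lambda a,b:(310+(a-400)/5.6-.4,105+b/5.6-.4)
S=lambda a,b:(205+(a-370)/4-.4,215+b/4-.4)
b=[("top",(-145,30,30),T(568,515)),("top",(-145,-30,30),T(686,507)),("top",(0,0,78),T(597,203.5)),("top",(0,0,78),T(597,203.5)),
("top",(15,0,78),T(593,179)),("top",(-15,0,78),T(597.5,233.5)),
("scene",(0,0,78),S(559,130)),("scene",(0,0,78),S(559,130)),("scene",(-145,30,30),S(735,50)),("scene",(-145,-30,30),S(658,28))]
for z in (15,18,22,26):
    print("z",z)
    t=[("top",(105,55,z),T(462,65)),("top",(105,-55,z),T(663,44)),("top",(-135,-55,z),T(728,487)),("top",(-135,55,z),T(518,508))]
    s=[("scene",(105,-55,z),S(384,292)),("scene",(105,55,z),S(548,362)),("scene",(-135,55,z),S(762,85))]
    fit(b[:6]+t,[.6,0,0]);fit(b[6:]+s,[.6,0,0]);fit(b+t+s,[.6,0,0])
E
```

```text
z 15
[ 0.6542 -0.1521  0.0219] 1.257566865829987
[[-0.1, 0.3], [0.0, -0.6], [-0.1, 0.2], [-0.1, 0.2], [-0.1, -0.5], [0.5, 0.0], [-0.3, 0.3], [0.6, 0.1], [0.2, -0.4], [-0.6, 0.2]]
[ 0.6543 -0.1509  0.0426] 2.4395766060675594
[[-0.0, -1.4], [-0.0, -1.4], [0.6, -0.6], [-0.4, -1.5], [-1.1, 2.1], [0.1, 2.5], [0.9, 0.3]]Traceback (most recent call last):
  File "<stdin>", line 11, in <module>
  File "fit.py", line 10, in fit
    q=least_squares(res,x0,loss='soft_l1'); print(q.x,np.degrees(q.x[2])); print(res(q.x).reshape(-1,2).round(1).tolist()); return q.x
    return func(*args, **kwargs)
    result = trf(vector_fun.fun, vector_fun.jac, x0, f0, J0, lb, ub, ftol, xtol,
                 gtol, max_nfev, x_scale, loss_function, tr_solver,
                 tr_options.copy(), verbose, callback=callback_wrapped)
    return trf_no_bounds(
        fun, jac, x0, f0, J0, ftol, xtol, gtol, max_nfev, x_scale,
        loss_function, tr_solver, tr_options, verbose, callback=callback)
    J = jac(x)
    self._update_jac()
    ~~~~~~~~~~~~~~~~^^
    self.J = self.jac_wrapped(xp_copy(self.x), f0=self.f)
  
[... 617 characters left out ...]
        ^^^^^^^
    f = np.atleast_1d(self.fun(x, *self.args, **self.kwargs))
                      ~~~~~~~~^^^^^^^^^^^^^^^^^^^^^^^^^^^^^^
    return np.atleast_1d(self.fun(x))
                         ~~~~~~~~^^^
    return self.f(x, *self.args, **self.kwargs)
           ~~~~~~^^^^^^^^^^^^^^^^^^^^^^^^^^^^^^
  File "fit.py", line 8, in res
    o.append((w2p(n,W)[0]-uv))
              ~~~^^^^^
  File "h.py", line 10, in w2p
    K,E=cam(n); q=(np.atleast_2d(P)@E[:3,:3].T+E[:3,3])@K.T; return q[:,:2]/q[:,2:]
        ~~~^^^
  File "h.py", line 5, in cam
    p=vision.camera_params(n); return np.array(p["intrinsics"]),np.array(p["extrinsics"])
ValueError: time passes only in moves, steps and waits
```

Cache camera params.

```bash
python3 - <<'E'
from plant import vision
import numpy as np
np.savez("cams.npz",**{n+k:np.array(vision.camera_params(n)[k]) for n in("scene","top") for k in("intrinsics","extrinsics")})
E
python3 - <<'E'
s=open('h.py').read()
i=s.index("def cam");j=s.index("def p2w")
s=s[:i]+'_C=np.load("cams.npz")\ndef cam(n): return _C[n+"intrinsics"],_C[n+"extrinsics"]\n'+s[j:]
open('h.py','w').write(s)
E
python3 - <<'E'
from fit import *
T=lambda a,b:(310+(a-400)/5.6-.4,105+b/5.6-.4)
S=lambda a,b:(205+(a-370)/4-.4,215+b/4-.4)
b=[("top",(-145,30,30),T(568,515)),("top",(-145,-30,30),T(686,507)),("top",(0,0,78),T(597,203.5)),("top",(0,0,78),T(597,203.5)),
("top",(15,0,78),T(593,179)),("top",(-15,0,78),T(597.5,233.5)),
("scene",(0,0,78),S(559,130)),("scene",(0,0,78),S(559,130)),("scene",(-145,30,30),S(735,50)),("scene",(-145,-30,30),S(658,28))]
for z in (15,20,24):
    print("z",z)
    t=[("top",(105,55,z),T(462,65)),("top",(105,-55,z),T(663,44)),("top",(-135,-55,z),T(728,487)),("top",(-135,55,z),T(518,508))]
    s=[("scene",(105,-55,z),S(384,292)),("scene",(105,55,z),S(548,362)),("scene",(-135,55,z),S(762,85))]
    fit(b[:6]+t,[.6,0,0]);fit(b[6:]+s,[.6,0,0]);fit(b+t+s,[.6,0,0])
E
```

```text
z 15
[ 0.6542 -0.1521  0.0219] 1.257566865829987
[[-0.1, 0.3], [0.0, -0.6], [-0.1, 0.2], [-0.1, 0.2], [-0.1, -0.5], [0.5, 0.0], [-0.3, 0.3], [0.6, 0.1], [0.2, -0.4], [-0.6, 0.2]]
[ 0.6543 -0.1509  0.0426] 2.4395766060675594
[[-0.0, -1.4], [-0.0, -1.4], [0.6, -0.6], [-0.4, -1.5], [-1.1, 2.1], [0.1, 2.5], [0.9, 0.3]]
[ 0.654  -0.1516  0.0309] 1.7691735914957496
[[0.2, 0.4], [0.3, -0.7], [-0.3, 0.3], [-0.3, 0.3], [-0.3, -0.4], [0.4, 0.1], [-0.2, -1.6], [-0.2, -1.6], [1.0, -0.4], [0.1, -1.6], [-0.8, 0.6], [0.1, 0.1], [0.4, -0.5], [-0.4, 0.4], [-1.5, 1.5], [-0.8, 2.2], [1.2, 0.5]]
z 20
[ 0.6536 -0.1519  0.0222] 1.2712013491494052
[[-0.1, 0.5], [0.0, -0.4], [-0.1, 0.4], [-0.1, 0.4], [-0.1, -0.3], [0.5, 0.2], [-0.4, -0.1], [0.7, -0.4], [0.4, -0.5], [-0.6, 0.0]]
[ 0.6559 -0.1495  0.0446] 2.556194924811765
[[0.1, -0.7], [0.1, -0.7], [0.7, -0.1], [-0.4, -1.0], [-1.5, 1.4], [-0.0, 1.8], [0.9, -0.7]]
[ 0.6541 -0.1511  0.0325] 1.859803695188016
[[0.1, 0.4], [0.2, -0.7], [-0.4, 0.3], [-0.4, 0.3], [-0.5, -0.5], [0.2, 0.1], [-0.0, -1.5], [-0.0, -1.5], [1.0, -0.4], [0.1, -1.5], [-1.0, -0.0], [0.1, -0.7], [0.6, -0.9], [-0.4, 0.0], [-1.8, 0.2], [-0.8, 0.8], [1.2, -1.0]]
z 24
[ 0.6531 -0.1517  0.0226] 1.2942960735405127
[[-0.1, 0.7], [0.0, -0.2], [-0.2, 0.6], [-0.2, 0.6], [-0.2, -0.2], [0.4, 0.4], [-0.4, -0.5], [0.8, -0.8], [0.6, -0.7], [-0.6, -0.1]]
[ 0.6567 -0.1487  0.0478] 2.7395739458806134
[[0.1, -0.4], [0.1, -0.4], [0.6, 0.1], [-0.5, -0.8], [-1.8, 0.7], [-0.0, 1.0], [0.9, -1.6]]
[ 0.6544 -0.1506  0.0365] 2.089095142649884
[[0.1, 0.4], [0.2, -0.9], [-0.7, 0.2], [-0.7, 0.2], [-0.7, -0.6], [0.0, -0.0], [0.1, -1.3], [0.1, -1.3], [1.0, -0.4], [0.0, -1.4], [-1.3, -0.6], [-0.2, -1.3], [0.7, -1.4], [-0.3, -0.3], [-2.0, -0.7], [-0.7, -0.1], [1.1, -2.1]]
```

```bash
cat >> h.py <<'E'
from scipy.spatial.transform import Rotation as Ro
def st():
    s=r.get_state(); R=Ro.from_quat(s["eef_rot"]).as_matrix()
    yaw=np.degrees(np.arctan2(R[1,0],R[0,0]))
    print("t",round(s["clock"],2),"tcp",s["tool_pos"],"yaw",round(yaw,2),"tilt",R[2].round(3),"F",s["contact_force"].round(2),"M",s["moment"].round(3),"open",round(s["opening"],3),"q",s["q"].round(2)); return s,R,yaw
def go(P,yaw):
    s,R,y=st(); d=R.T@(np.array(P)-s["tool_pos"])*100
    print("target",P,"delta",d.round(2),"turn",round((y-yaw+180)%360-180,2))
E
python3 - <<'E'
from h import *
go([.42,-.36,.28],-71.8)
for n,c,rw,z in [("top",180,237,.04),("top",83,242,.04),("top",262,192,.02),("top",262,218,.02),("top",262,165,.005)]: print(p2w(n,c,rw,z))
E
```

```text
t 0.6 tcp [ 0.1684 -0.6019  0.2497] yaw -74.37 tilt [ 0. -0. -1.] F [-0.21 -0.41 -0.1 ] M [ 0.005 -0.014 -0.009] open 1.0 q [ 1.33  0.69 -0.19  1.57  0.16  0.9  -0.22]
target [0.42, -0.36, 0.28] delta [-16.51 -30.74  -3.03] turn -2.57
[0.4354 0.3201 0.04  ]
[0.4459 0.5837 0.04  ]
[0.5447 0.0915 0.02  ]
[0.4704 0.0963 0.02  ]
[0.6283 0.0879 0.005 ]
```

Emit:
{"op": "send_rows", "data": {
  "series": [
    {"delta_pos": [-16.5, -30.7, -3], "turn": -2.6, "jaw": 0},
    {"delta_pos": [-16.5, -30.7, -3], "turn": -2.6, "jaw": 0},
    {"delta_pos": [-16.5, -30.7, -3], "turn": -2.6, "jaw": 0},
    {"delta_pos": [-16.5, -30.7, -3], "turn": -2.6, "jaw": 0},
    {"delta_pos": [-16.5, -30.7, -3], "turn": -2.6, "jaw": 0},
    {"delta_pos": [-16.5, -30.7, -3], "turn": -2.6, "jaw": 0.3},
    {"delta_pos": [-16.5, -30.7, -3], "turn": -2.6, "jaw": 0.3},
    {"delta_pos": [-16.5, -30.7, -3], "turn": -2.6, "jaw": 0.3}
  ]
}}

```text
clock: 1.27
tool_pos: [0.409, -0.3701, 0.2787]
eef_rot: [0.81, -0.586, 0.0, 0.0]
contact_force: [-0.1, -1.1, 0.6]
opening: 0.796
```

```bash
python3 - <<'E'
from h import *
go([.55,-.03,.22],-71.8)
go([.487,.319,.16],-71.8)
E
```

```text
t 1.27 tcp [ 0.409  -0.3701  0.2787] yaw -71.78 tilt [ 0. -0. -1.] F [-0.05 -1.14  0.6 ] M [-0.009 -0.073  0.   ] open 0.796 q [ 0.77  0.56 -0.19  1.75  0.13  0.84 -0.74]
target [0.55, -0.03, 0.22] delta [-27.9  -24.03   5.86] turn 0.02
t 1.27 tcp [ 0.409  -0.3701  0.2787] yaw -71.78 tilt [ 0. -0. -1.] F [-0.05 -1.14  0.6 ] M [-0.009 -0.073  0.   ] open 0.796 q [ 0.77  0.56 -0.19  1.75  0.13  0.84 -0.74]
target [0.487, 0.319, 0.16] delta [-63.02 -28.96  11.85] turn 0.02
```

Emit:
{"op": "send_rows", "data": {
  "series": [
    {"delta_pos": [-27, -24, 6], "turn": 0, "jaw": 0.3},
    {"delta_pos": [-27, -24, 6], "turn": 0, "jaw": 0.3},
    {"delta_pos": [-27, -24, 6], "turn": 0, "jaw": 0.3},
    {"delta_pos": [-27, -24, 6], "turn": 0, "jaw": 0.3},
    {"delta_pos": [-27, -24, 6], "turn": 0, "jaw": 0.3},
    {"delta_pos": [-38, -25, 7], "turn": 0, "jaw": 0.4},
    {"delta_pos": [-38, -25, 7], "turn": 0, "jaw": 0.4},
    {"delta_pos": [-42, -26, 8], "turn": 0, "jaw": 0.4}
  ]
}}

```text
clock: 1.93
tool_pos: [0.5064, -0.0585, 0.2258]
eef_rot: [0.81, -0.586, 0.001, -0.0]
contact_force: [0.6, 0.3, 0.9]
opening: 0.6
```

```bash
python3 - <<'E'
from h import *
go([.487,.319,.12],-71.8)
E
```

```text
t 1.93 tcp [ 0.5064 -0.0585  0.2258] yaw -71.77 tilt [ 0.    -0.001 -1.   ] F [0.64 0.31 0.87] M [ 0.007 -0.009 -0.011] open 0.6 q [ 0.12  0.57 -0.14  1.94  0.13  0.64 -1.36]
target [0.487, 0.319, 0.12] delta [-36.47  -9.95  10.58] turn 0.03
```

Emit:
{"op": "send_rows", "data": {
  "series": [
    {"delta_pos": [-35.5, -9.5, 10], "turn": 0, "jaw": 0.4},
    {"delta_pos": [-35.5, -9.5, 10], "turn": 0, "jaw": 0.4},
    {"delta_pos": [-35.5, -9.5, 10], "turn": 0, "jaw": 0.4},
    {"delta_pos": [-35.5, -9.5, 10], "turn": 0, "jaw": 0.4},
    {"delta_pos": [-35.5, -9.5, 10], "turn": 0, "jaw": 0.4},
    {"delta_pos": [-35.5, -9.5, 10], "turn": 0, "jaw": 0.4},
    {"delta_pos": [-35.5, -9.5, 10], "turn": 0, "jaw": 0.4},
    {"delta_pos": [-35.5, -9.5, 10], "turn": 0, "jaw": 0.4}
  ]
}}

```text
clock: 2.6
tool_pos: [0.4872, 0.2628, 0.1379]
eef_rot: [0.81, -0.586, 0.0, -0.0]
contact_force: [0.9, -0.2, 0.5]
opening: 0.597
```

Emit:
{"op": "send_rows", "data": {
  "series": [
    {"delta_pos": [0, 0, 0], "turn": 0, "jaw": 0.4},
    {"delta_pos": [0, 0, 0], "turn": 0, "jaw": 0.4},
    {"delta_pos": [0, 0, 0], "turn": 0, "jaw": 0.4}
  ]
}}

```text
clock: 2.85
tool_pos: [0.4875, 0.26, 0.1382]
eef_rot: [0.81, -0.586, 0.0, 0.0]
contact_force: [-0.0, -0.3, -0.0]
opening: 0.6
```

```bash
python3 - <<'E'
from h import *
go([.487,.319,.10],-71.8)
go([.487,.319,.024],-71.8)
for n in("scene","top"):
    im=vision.snapshot(n); cv2.imwrite(f"pics/{n}1.png",im)
    p=w2p(n,r.get_state()["tool_pos"])[0]; print(n,p)
    c,rw=int(p[0]),int(p[1]); cv2.imwrite(f"pics/c_{n}1.png",cv2.resize(im[max(0,rw-50):rw+70,max(0,c-70):c+70],None,fx=5,fy=5,interpolation=cv2.INTER_CUBIC))
E
```

```text
t 2.85 tcp [0.4875 0.26   0.1382] yaw -71.77 tilt [ 0.001  0.    -1.   ] F [-0.01 -0.32 -0.02] M [-0.013 -0.023 -0.031] open 0.6 q [-0.55  0.76 -0.04  1.89  0.07  0.5  -1.89]
target [0.487, 0.319, 0.1] delta [-5.63 -1.8   3.82] turn 0.03
t 2.85 tcp [0.4875 0.26   0.1382] yaw -71.77 tilt [ 0.001  0.    -1.   ] F [-0.01 -0.32 -0.02] M [-0.013 -0.023 -0.031] open 0.6 q [-0.55  0.76 -0.04  1.89  0.07  0.5  -1.89]
target [0.487, 0.319, 0.024] delta [-5.64 -1.8  11.42] turn 0.03
scene [462.0395 238.5775]
top [191.4274 209.9785]
```

View pics/c_scene1.png

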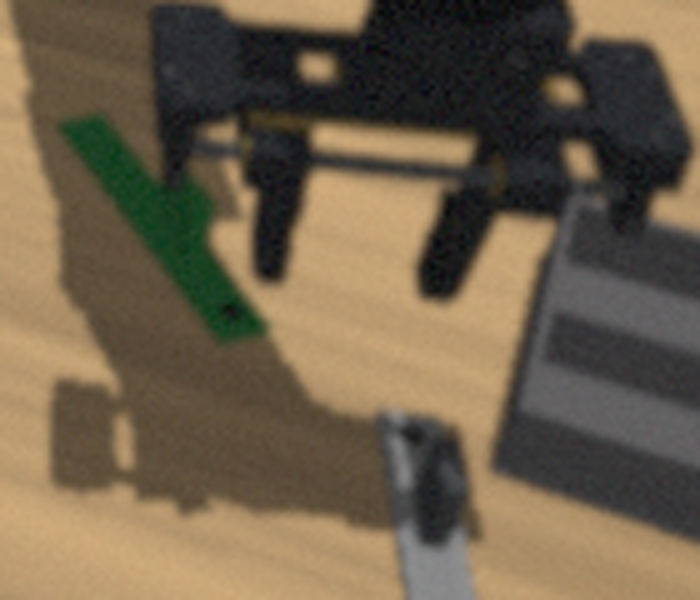

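View pics/c_top1.png

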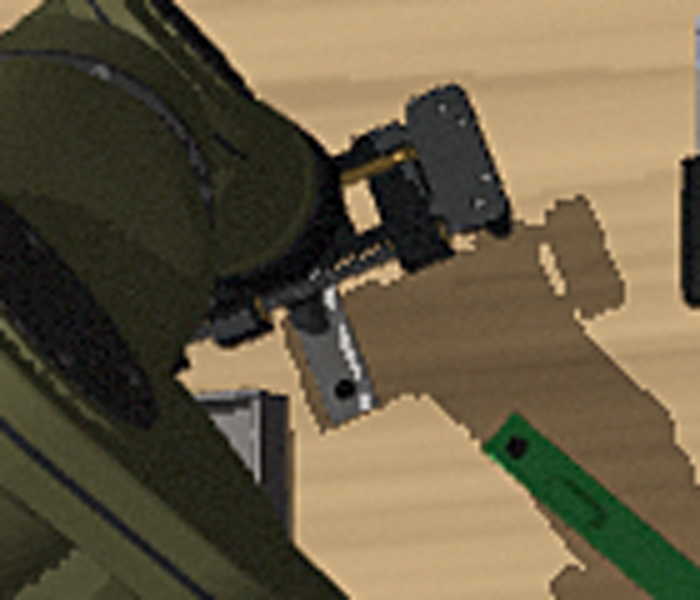

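Emit:
{"op": "send_rows", "data": {
  "series": [
    {"delta_pos": [-5.6, -1.8, 3], "turn": 0, "jaw": 0.4},
    {"delta_pos": [-5.6, -1.8, 3], "turn": 0, "jaw": 0.4},
    {"delta_pos": [-5.6, -1.8, 5], "turn": 0, "jaw": 0.4},
    {"delta_pos": [-5.6, -1.8, 8], "turn": 0, "jaw": 0.4},
    {"delta_pos": [-5.6, -1.8, 11.2], "turn": 0, "jaw": 0.4},
    {"delta_pos": [-5.6, -1.8, 11.2], "turn": 0, "jaw": 0.4},
    {"delta_pos": [-5.6, -1.8, 11.2], "turn": 0, "jaw": 0.4},
    {"delta_pos": [-5.6, -1.8, 11.2], "turn": 0, "jaw": 0.4}
  ]
}}

```text
clock: 3.62
tool_pos: [0.4883, 0.3187, 0.0278]
eef_rot: [0.81, -0.587, 0.001, -0.001]
contact_force: [0.5, 0.1, 0.5]
opening: 0.598
```

```bash
python3 - <<'E'
from h import *
st()
im=vision.snapshot("scene")
cv2.imwrite("pics/c2.png",cv2.resize(im[230:350,420:540],None,fx=5,fy=5,interpolation=cv2.INTER_CUBIC))
E
```

```text
t 3.62 tcp [0.4883 0.3187 0.0278] yaw -71.88 tilt [ 0.    -0.002 -1.   ] F [0.51 0.07 0.45] M [ 0.009 -0.013 -0.009] open 0.598 q [-0.64  0.97 -0.02  1.83  0.06  0.35 -1.97]
```

View pics/c2.png

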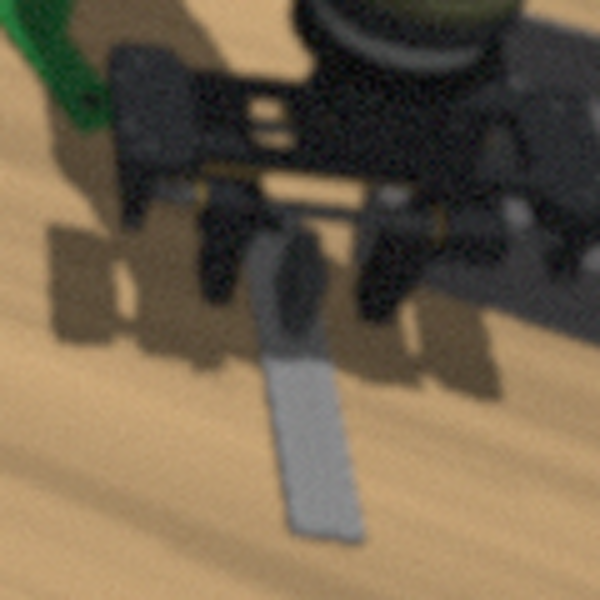

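The handle stands between the fingers (crop ~ (300,280)). Lower 2 mm more and close.

Emit:
{"op": "send_rows", "data": {
  "series": [
    {"delta_pos": [0, 0, 0.1], "turn": 0, "jaw": 0.7},
    {"delta_pos": [0, 0, 0.1], "turn": 0, "jaw": 0.8},
    {"delta_pos": [0, 0, 0.1], "turn": 0, "jaw": 1},
    {"delta_pos": [0, 0, 0.1], "turn": 0, "jaw": 1},
    {"delta_pos": [0, 0, 0.1], "turn": 0, "jaw": 1},
    {"delta_pos": [0, 0, 0.1], "turn": 0, "jaw": 1},
    {"delta_pos": [0, 0, 0.1], "turn": 0, "jaw": 1},
    {"delta_pos": [0, 0, 0.1], "turn": 0, "jaw": 1}
  ],
  "force": 40
}}

```text
clock: 4.33
tool_pos: [0.487, 0.3196, 0.0254]
eef_rot: [0.81, -0.586, 0.0, -0.0]
contact_force: [-0.8, 0.3, 2.4]
opening: 0.133
```

Emit:
{"op": "send_rows", "data": {
  "series": [
    {"delta_pos": [0, 0, -0.5], "turn": 0, "jaw": 1},
    {"delta_pos": [0, 0, -1.5], "turn": 0, "jaw": 1},
    {"delta_pos": [0, 0, -4], "turn": 0, "jaw": 1},
    {"delta_pos": [0, 0, -8], "turn": 0, "jaw": 1},
    {"delta_pos": [0, 0, -8], "turn": 0, "jaw": 1},
    {"delta_pos": [0, 0, -8], "turn": 0, "jaw": 1},
    {"delta_pos": [0, 0, -8], "turn": 0, "jaw": 1}
  ]
}}

```text
clock: 4.92
tool_pos: [0.4866, 0.3191, 0.1053]
eef_rot: [0.81, -0.586, -0.0, 0.0]
contact_force: [-0.4, -0.6, -2.8]
opening: 0.129
```

```bash
python3 - <<'E'
from h import *
B=np.array([.6545,-.151]);y=np.radians(1.6);u=np.array([np.cos(y),np.sin(y)])
P=B-.15*u; print(P, B-.08*u)
go([P[0],P[1],.107],-90+1.6)
im=vision.snapshot("scene")
cv2.imwrite("pics/c3.png",cv2.resize(im[200:320,400:540],None,fx=5,fy=5,interpolation=cv2.INTER_CUBIC))
E
```

```text
[ 0.5046 -0.1552] [ 0.5745 -0.1532]
t 4.92 tcp [0.4866 0.3191 0.1053] yaw -71.77 tilt [ 0.     0.001 -1.   ] F [-0.35 -0.61 -2.81] M [-0.022  0.013  0.008] open 0.129 q [-0.64  0.84 -0.03  1.81  0.05  0.49 -1.96]
target [np.float64(0.5045584827439469), np.float64(-0.15518824580853532), 0.107] delta [45.61 13.13 -0.15] turn 16.63
```

View pics/c3.png

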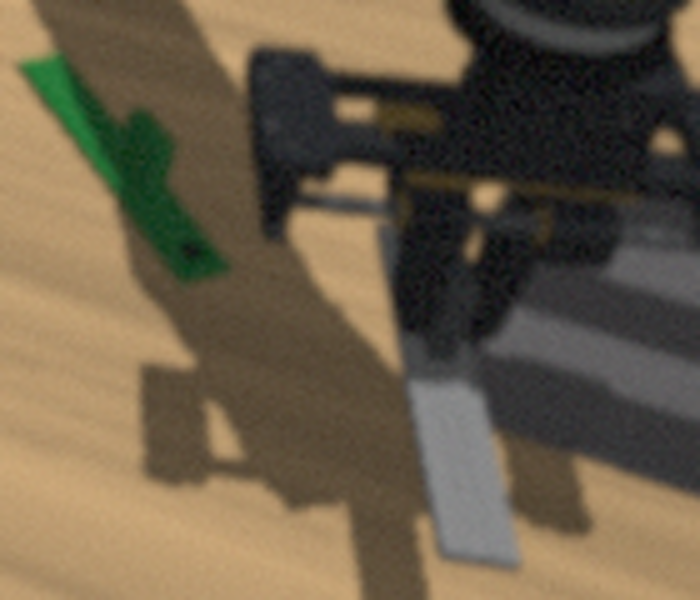

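Emit:
{"op": "send_rows", "data": {
  "series": [
    {"delta_pos": [2, 0.6, 0], "turn": 0, "jaw": 1},
    {"delta_pos": [5, 1.6, -0.5], "turn": 1, "jaw": 1},
    {"delta_pos": [9, 2.9, -1], "turn": 3, "jaw": 1},
    {"delta_pos": [12.9, 4.1, -1], "turn": 5, "jaw": 1},
    {"delta_pos": [16.8, 5.4, -1], "turn": 7, "jaw": 1},
    {"delta_pos": [20.7, 6.7, -1], "turn": 9, "jaw": 1},
    {"delta_pos": [24.5, 7.9, -1], "turn": 11, "jaw": 1},
    {"delta_pos": [28.4, 9.2, -1], "turn": 13, "jaw": 1}
  ]
}}

```text
clock: 5.63
tool_pos: [0.4873, 0.0192, 0.1141]
eef_rot: [0.738, -0.674, -0.001, 0.001]
contact_force: [1.0, -0.1, -2.8]
opening: 0.137
```

```bash
python3 - <<'E'
from h import *
go([.4896,-.1556,.112],-90+1.6)
E
```

```text
t 5.63 tcp [0.4873 0.0192 0.1141] yaw -84.82 tilt [-0.     0.003 -1.   ] F [ 1.03 -0.12 -2.79] M [ 0.021 -0.047 -0.035] open 0.137 q [-0.1   0.75 -0.05  2.09  0.11  0.31 -1.73]
target [0.4896, -0.1556, 0.112] delta [17.43  1.35  0.21] turn 3.58
```

Emit:
{"op": "send_rows", "data": {
  "series": [
    {"delta_pos": [3.8, 0.3, 0], "turn": 2, "jaw": 1},
    {"delta_pos": [7.6, 0.6, 0], "turn": 3, "jaw": 1},
    {"delta_pos": [11, 0.9, 0], "turn": 3.6, "jaw": 1},
    {"delta_pos": [14, 1.1, 0], "turn": 3.6, "jaw": 1},
    {"delta_pos": [16.5, 1.3, 0], "turn": 3.6, "jaw": 1},
    {"delta_pos": [17.4, 1.3, 0], "turn": 3.6, "jaw": 1},
    {"delta_pos": [17.4, 1.3, 0], "turn": 3.6, "jaw": 1},
    {"delta_pos": [17.4, 1.3, 0], "turn": 3.6, "jaw": 1}
  ]
}}

```text
clock: 6.3
tool_pos: [0.4909, -0.1525, 0.1145]
eef_rot: [0.717, -0.697, -0.001, 0.0]
contact_force: [-0.7, 0.2, -2.5]
opening: 0.132
```

```bash
python3 - <<'E'
from h import *
st()
for n in("scene","top"):
    im=vision.snapshot(n); cv2.imwrite(f"pics/{n}4.png",im)
    x=(180,190,320,310) if n=="scene" else (300,100,400,230)
    cv2.imwrite(f"pics/c4{n}.png",cv2.resize(im[x[1]:x[3],x[0]:x[2]],None,fx=4.6,fy=4.6,interpolation=cv2.INTER_CUBIC))
E
```

```text
t 6.3 tcp [ 0.4909 -0.1525  0.1145] yaw -88.36 tilt [-0.001  0.002 -1.   ] F [-0.68  0.21 -2.46] M [0.072 0.055 0.021] open 0.132 q [ 0.27  0.77 -0.1   2.01  0.18  0.37 -1.51]
```

View pics/c4scene.png

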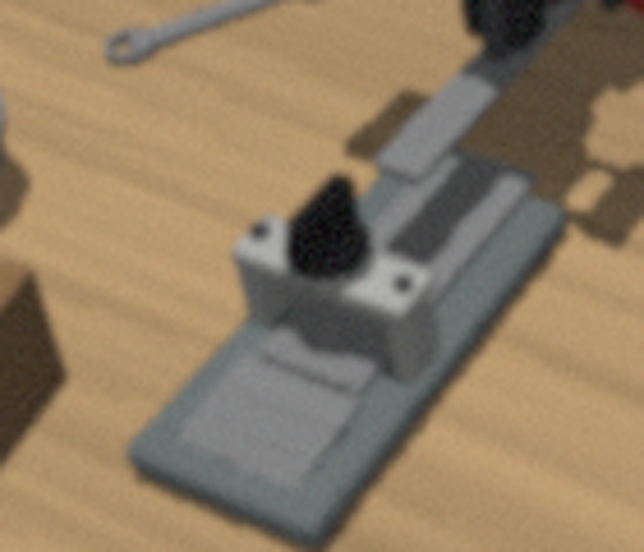

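View pics/c4top.png

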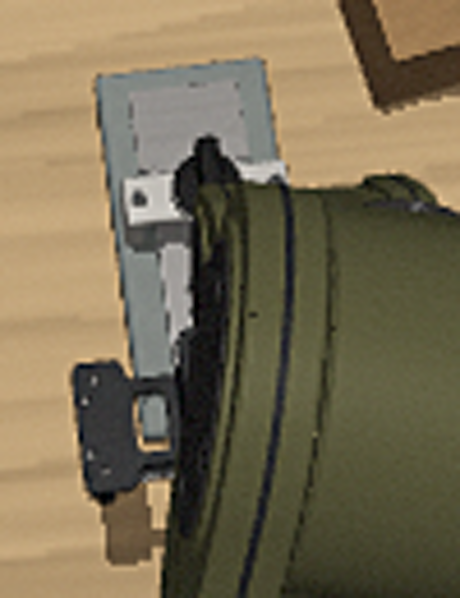

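Emit:
{"op": "send_rows", "data": {
  "series": [
    {"delta_pos": [0.2, -1.2, 0], "turn": 0, "jaw": 1},
    {"delta_pos": [0.2, -1.9, 1], "turn": 0, "jaw": 1},
    {"delta_pos": [0.2, -1.9, 3], "turn": 0, "jaw": 1},
    {"delta_pos": [0.2, -1.9, 5], "turn": 0, "jaw": 1},
    {"delta_pos": [0.2, -1.9, 5.3], "turn": 0, "jaw": 1},
    {"delta_pos": [0.2, -1.9, 5.5], "turn": 0, "jaw": 1},
    {"delta_pos": [0.2, -1.9, 5.5], "turn": 0, "jaw": 1},
    {"delta_pos": [0.2, -1.9, 5.5], "turn": 0, "jaw": 1}
  ]
}}

```text
clock: 7.07
tool_pos: [0.511, -0.1547, 0.0609]
eef_rot: [0.717, -0.697, 0.0, -0.0]
contact_force: [0.8, 0.5, -2.8]
opening: 0.135
```

```bash
python3 - <<'E'
from h import *
st()
im=vision.snapshot("scene")
cv2.imwrite("pics/c5.png",cv2.resize(im[190:310,180:320],None,fx=5,fy=5,interpolation=cv2.INTER_CUBIC))
E
```

```text
t 7.07 tcp [ 0.511  -0.1547  0.0609] yaw -88.33 tilt [ 0.    -0.001 -1.   ] F [ 0.77  0.51 -2.82] M [0.032 0.028 0.043] open 0.135 q [ 0.25  0.88 -0.07  1.97  0.2   0.3  -1.52]
```

View pics/c5.png

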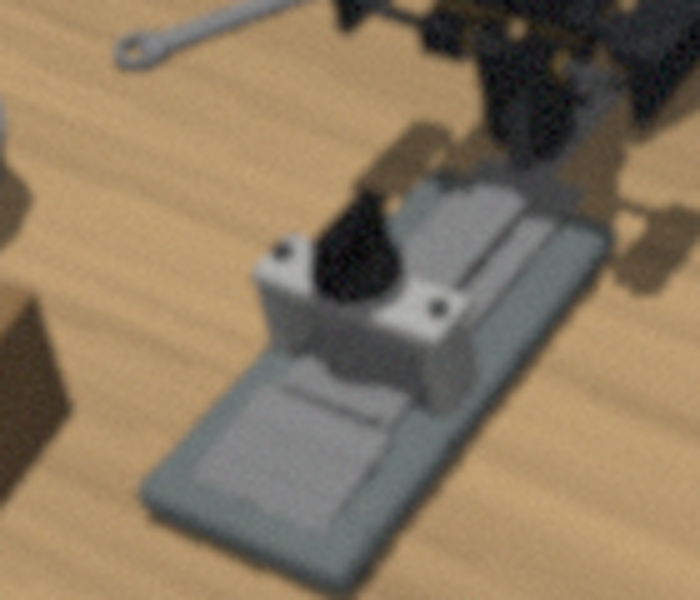

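Emit:
{"op": "send_rows", "data": {
  "series": [
    {"delta_pos": [0, 0, 0.3], "turn": 0, "jaw": 1},
    {"delta_pos": [0, 0, 0.5], "turn": 0, "jaw": 1},
    {"delta_pos": [0, 0, 0.6], "turn": 0, "jaw": 1},
    {"delta_pos": [0, 0, 0.6], "turn": 0, "jaw": 1}
  ]
}}

```text
clock: 7.45
tool_pos: [0.5108, -0.1552, 0.0553]
eef_rot: [0.717, -0.697, 0.001, -0.0]
contact_force: [-0.0, 0.3, 7.2]
opening: 0.133
```

```bash
python3 - <<'E'
from h import *
st()
im=vision.snapshot("scene")
f=6
c=cv2.resize(im[200:290,215:320],None,fx=f,fy=f,interpolation=cv2.INTER_CUBIC)
def draw(o,yaw,P,col):
    y=np.radians(yaw);P=np.array(P)*1e-3
    W=np.c_[o[0]+np.cos(y)*P[:,0]-np.sin(y)*P[:,1],o[1]+np.sin(y)*P[:,0]+np.cos(y)*P[:,1],P[:,2]]
    q=((w2p("scene",W)-[215,200]+.4)*f).astype(int); cv2.polylines(c,[q.reshape(-1,1,2)],True,col,1)
s=r.get_state()
draw([.6545,-.151],1.6,[(-145,30,30),(-145,-30,30),(-15,-30,30),(-15,30,30)],(0,0,255))
draw(s["tool_pos"],1.65,[(-65,14,36),(-65,-14,36),(110,-14,36),(110,14,36)],(0,255,0))
cv2.imwrite("pics/c6.png",c)
E
```

```text
t 7.45 tcp [ 0.5108 -0.1552  0.0553] yaw -88.38 tilt [ 0.    -0.001 -1.   ] F [-0.01  0.27  7.2 ] M [0.141 0.255 0.005] open 0.133 q [ 0.25  0.89 -0.07  1.97  0.2   0.29 -1.53]
```

View pics/c6.png

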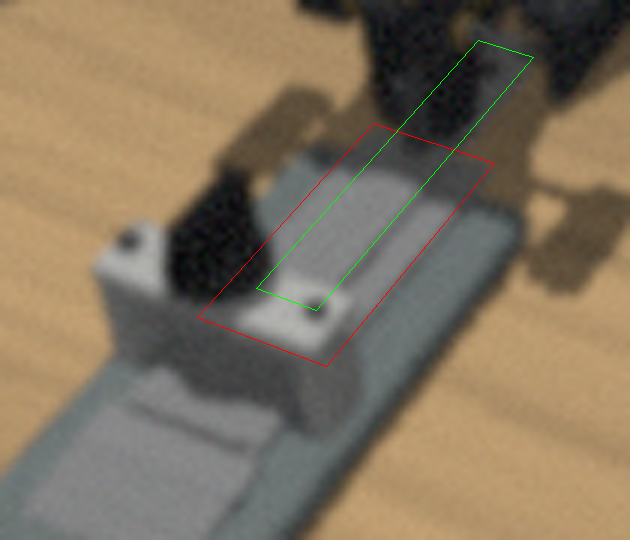

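Emit:
{"op": "send_rows", "data": {
  "series": [
    {"delta_pos": [0, -0.5, -0.04], "turn": 0, "jaw": 1},
    {"delta_pos": [0, -1, -0.04], "turn": 0, "jaw": 1},
    {"delta_pos": [0, -1.5, -0.04], "turn": 0, "jaw": 1},
    {"delta_pos": [0, -2, -0.04], "turn": 0, "jaw": 1},
    {"delta_pos": [0, -2.5, -0.04], "turn": 0, "jaw": 1},
    {"delta_pos": [0, -3, -0.04], "turn": 0, "jaw": 1},
    {"delta_pos": [0, -3.5, -0.04], "turn": 0, "jaw": 1},
    {"delta_pos": [0, -3.5, -0.04], "turn": 0, "jaw": 1}
  ]
}}

```text
clock: 8.17
tool_pos: [0.5453, -0.1545, 0.0553]
eef_rot: [0.717, -0.697, -0.0, 0.001]
contact_force: [-2.7, -0.3, 6.3]
opening: 0.131
```

```bash
python3 - <<'E'
from h import *
st()
E
```

```text
t 8.17 tcp [ 0.5453 -0.1545  0.0553] yaw -88.4 tilt [ 0.001  0.001 -1.   ] F [-2.75 -0.33  6.32] M [ 0.045  0.534 -0.008] open 0.131 q [ 0.24  0.91 -0.08  1.87  0.19  0.37 -1.53]
```

Emit:
{"op": "send_rows", "data": {
  "series": [
    {"delta_pos": [0, -0.5, -0.02], "turn": 0, "jaw": 1},
    {"delta_pos": [0, -1, -0.02], "turn": 0, "jaw": 1},
    {"delta_pos": [0, -1.5, -0.02], "turn": 0, "jaw": 1},
    {"delta_pos": [0, -2.0, -0.02], "turn": 0, "jaw": 1},
    {"delta_pos": [0, -2.3, -0.02], "turn": 0, "jaw": 1},
    {"delta_pos": [0, -2.4, -0.02], "turn": 0, "jaw": 1},
    {"delta_pos": [0, -2.4, -0.02], "turn": 0, "jaw": 1}
  ]
}}

```text
clock: 8.75
tool_pos: [0.5687, -0.1537, 0.0554]
eef_rot: [0.717, -0.697, -0.0, 0.001]
contact_force: [-3.4, 0.4, 5.7]
opening: 0.13
```

```bash
python3 - <<'E'
from h import *
st()
E
```

```text
t 8.75 tcp [ 0.5687 -0.1537  0.0554] yaw -88.39 tilt [ 0.     0.002 -1.   ] F [-3.39  0.41  5.66] M [ 0.005  0.709 -0.013] open 0.13 q [ 0.24  0.92 -0.09  1.8   0.18  0.43 -1.52]
```

Emit:
{"op": "send_rows", "data": {
  "series": [
    {"delta_pos": [0, -0.1, 0], "turn": 0, "jaw": 1},
    {"delta_pos": [0, -0.2, 0], "turn": 0, "jaw": 1},
    {"delta_pos": [0, -0.3, 0], "turn": 0, "jaw": 1},
    {"delta_pos": [0, -0.4, 0], "turn": 0, "jaw": 1},
    {"delta_pos": [0, -0.4, 0], "turn": 0, "jaw": 1}
  ]
}}

```text
clock: 9.17
tool_pos: [0.5723, -0.1537, 0.0554]
eef_rot: [0.717, -0.697, -0.001, 0.001]
contact_force: [-5.1, 0.3, 6.6]
opening: 0.131
```

Emit:
{"op": "send_rows", "data": {
  "series": [
    {"delta_pos": [0, -0.1, 0], "turn": 0, "jaw": 1},
    {"delta_pos": [0, -0.2, 0], "turn": 0, "jaw": 1},
    {"delta_pos": [0, -0.2, 0], "turn": 0, "jaw": 1}
  ]
}}

```text
clock: 9.42
tool_pos: [0.5743, -0.1536, 0.0554]
eef_rot: [0.717, -0.697, -0.001, 0.001]
contact_force: [-4.3, 0.2, 6.9]
opening: 0.133
```

Emit:
{"op": "send_rows", "data": {
  "series": [
    {"delta_pos": [0, -0.1, 0], "turn": 0, "jaw": 1},
    {"delta_pos": [0, -0.2, 0], "turn": 0, "jaw": 1},
    {"delta_pos": [0, -0.2, 0], "turn": 0, "jaw": 1}
  ]
}}

```text
clock: 9.67
tool_pos: [0.5749, -0.1536, 0.0554]
eef_rot: [0.717, -0.697, -0.002, 0.002]
contact_force: [-6.8, 0.5, 8.9]
opening: 0.136
```

Emit:
{"op": "send_rows", "data": {
  "series": [
    {"delta_pos": [0, -0.1, 0], "turn": 0, "jaw": 1},
    {"delta_pos": [0, -0.2, 0], "turn": 0, "jaw": 1},
    {"delta_pos": [0, -0.2, 0], "turn": 0, "jaw": 1}
  ]
}}

```text
clock: 9.92
tool_pos: [0.5749, -0.1536, 0.0553]
eef_rot: [0.717, -0.697, -0.003, 0.003]
contact_force: [-9.8, 0.9, 12.5]
opening: 0.133
```

```bash
python3 - <<'E'
from h import *
st()
im=vision.snapshot("scene")
cv2.imwrite("pics/c7.png",cv2.resize(im[200:310,195:320],None,fx=6,fy=5.4,interpolation=cv2.INTER_CUBIC))
E
```

```text
t 9.92 tcp [ 0.5749 -0.1536  0.0553] yaw -88.43 tilt [ 0.     0.009 -1.   ] F [-9.76  0.88 12.53] M [ 0.134  2.007 -0.   ] open 0.133 q [ 0.24  0.93 -0.09  1.78  0.18  0.45 -1.52]
```

View pics/c7.png

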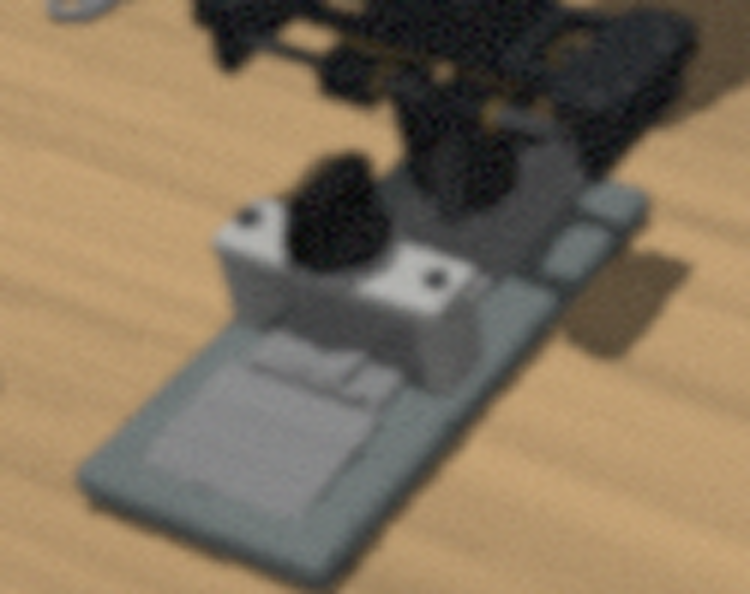

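Emit:
{"op": "send_rows", "data": {
  "series": [
    {"delta_pos": [0, 0.15, -0.03], "turn": 0, "jaw": 1},
    {"delta_pos": [0, 0.25, -0.04], "turn": 0, "jaw": 1},
    {"delta_pos": [0, 0.25, -0.04], "turn": 0, "jaw": 1}
  ]
}}

```text
clock: 10.22
tool_pos: [0.5749, -0.1536, 0.0554]
eef_rot: [0.717, -0.697, -0.001, 0.002]
contact_force: [-6.1, -1.2, 5.1]
opening: 0.128
```

Emit:
{"op": "send_rows", "data": {
  "series": [
    {"delta_pos": [0, 0, 0], "turn": 0, "jaw": 0.75},
    {"delta_pos": [0, 0, 0], "turn": 0, "jaw": 0.65},
    {"delta_pos": [0, 0, 0], "turn": 0, "jaw": 0.6},
    {"delta_pos": [0, 0, 0], "turn": 0, "jaw": 0.6},
    {"delta_pos": [0, 0, 0], "turn": 0, "jaw": 0.6}
  ]
}}

```text
clock: 10.63
tool_pos: [0.5776, -0.153, 0.0553]
eef_rot: [0.717, -0.697, 0.0, -0.0]
contact_force: [0.4, 0.5, -1.0]
opening: 0.399
```

```bash
python3 - <<'E'
from h import *
go([.575,-.1536,.16],-88.4)
E
```

```text
t 10.63 tcp [ 0.5776 -0.153   0.0553] yaw -88.36 tilt [ 0.    -0.001 -1.   ] F [ 0.41  0.51 -1.04] M [0.008 0.024 0.071] open 0.399 q [ 0.24  0.93 -0.09  1.78  0.18  0.44 -1.52]
target [0.575, -0.1536, 0.16] delta [  0.05   0.25 -10.47] turn 0.04
```

Emit:
{"op": "send_rows", "data": {
  "series": [
    {"delta_pos": [0, 0, -1], "turn": 0, "jaw": 0.6},
    {"delta_pos": [0, 0, -4], "turn": 0, "jaw": 0.6},
    {"delta_pos": [0, 0, -8], "turn": 0, "jaw": 0.6},
    {"delta_pos": [0, 2, -12], "turn": 0, "jaw": 0.6},
    {"delta_pos": [0, 6, -14], "turn": 0, "jaw": 0.5},
    {"delta_pos": [-4, 9, -14], "turn": 0, "jaw": 0.5},
    {"delta_pos": [-8, 9, -14], "turn": 0, "jaw": 0.5},
    {"delta_pos": [-12, 9, -14], "turn": 0, "jaw": 0.5}
  ]
}}

```text
clock: 11.3
tool_pos: [0.4816, -0.0425, 0.1968]
eef_rot: [0.715, -0.699, 0.001, 0.0]
contact_force: [1.6, 0.5, -0.1]
opening: 0.5
```

```bash
python3 - <<'E'
from h import *
st()
for n in("scene","top"):
    im=vision.snapshot(n); cv2.imwrite(f"pics/{n}8.png",im)
    x=(195,200,320,310) if n=="scene" else (310,100,380,205)
    f=4.8 if n=="scene" else 5.6
    cv2.imwrite(f"pics/c8{n}.png",cv2.resize(im[x[1]:x[3],x[0]:x[2]],None,fx=f,fy=f,interpolation=cv2.INTER_CUBIC))
E
```

```text
t 11.3 tcp [ 0.4816 -0.0425  0.1968] yaw -88.67 tilt [ 0.001 -0.    -1.   ] F [ 1.58  0.53 -0.06] M [ 0.056 -0.088  0.004] open 0.5 q [ 0.06  0.59 -0.11  2.04  0.12  0.51 -1.68]
```

View pics/c8scene.png

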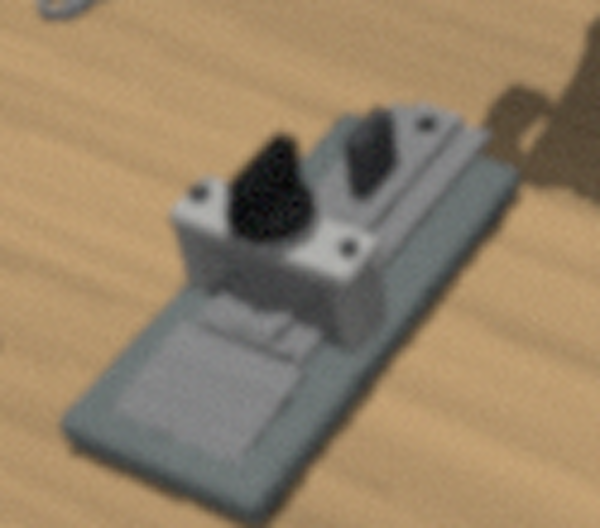

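View pics/c8top.png

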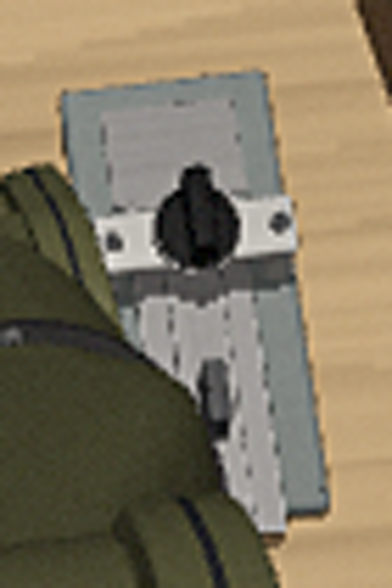

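```bash
python3 - <<'E'
from h import *
f=14
out=[]
for n,x in(("top",(330,120,360,160)),("scene",(235,222,265,262))):
    im=cv2.imread(f"pics/{n}8.png")[x[1]:x[3],x[0]:x[2]].astype(float)
    im=np.clip(255*(im/255)**.45*1.1,0,255).astype(np.uint8)
    c=cv2.resize(im,None,fx=f,fy=f,interpolation=cv2.INTER_CUBIC)
    for deg,col in((1.6,(0,0,255)),(16,(0,255,0)),(-13,(255,0,0))):
        y=np.radians(deg);P=np.array([(-21,6.5),(21,6.5),(21,-6.5),(-21,-6.5)])*1e-3
        W=np.c_[.6545+np.cos(y)*P[:,0]-np.sin(y)*P[:,1],-.151+np.sin(y)*P[:,0]+np.cos(y)*P[:,1],[.118]*4]
        q=((w2p(n,W)-x[:2]+.5)*f).astype(int); cv2.polylines(c,[q.reshape(-1,1,2)],True,col,1)
    out.append(c)
cv2.imwrite("pics/c9.png",np.hstack(out))
E
```

```text
(no output)
```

View pics/c9.png

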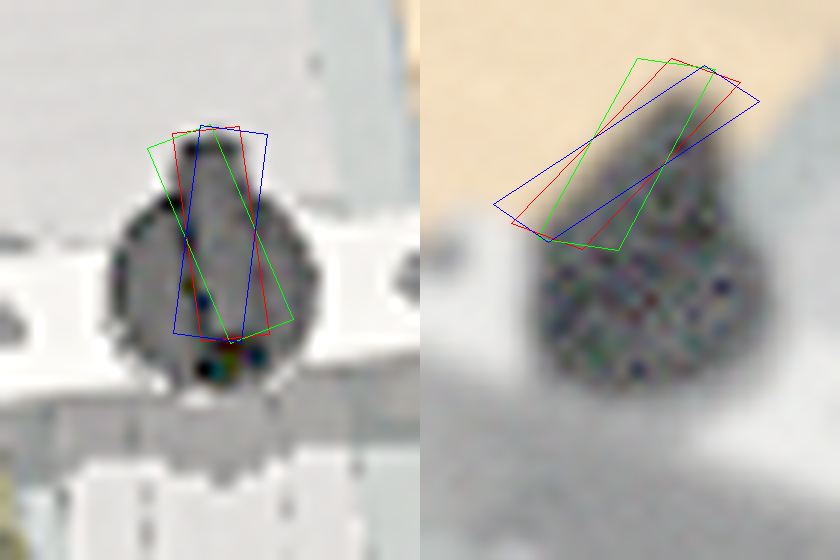

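Emit:
{"op": "send_rows", "data": {
  "series": [
    {"delta_pos": [0, 0, 0], "turn": -7, "jaw": 0.5},
    {"delta_pos": [0, 0, 0], "turn": -14, "jaw": 0.5},
    {"delta_pos": [0, 0, 0], "turn": -21, "jaw": 0.5},
    {"delta_pos": [0, 0, 0], "turn": -28, "jaw": 0.5},
    {"delta_pos": [0, 0, 0], "turn": -35, "jaw": 0.5},
    {"delta_pos": [0, 0, 0], "turn": -42, "jaw": 0.5},
    {"delta_pos": [0, 0, 0], "turn": -49, "jaw": 0.5},
    {"delta_pos": [0, 0, 0], "turn": -56, "jaw": 0.5}
  ]
}}

```text
clock: 12.07
tool_pos: [0.4843, -0.0421, 0.1959]
eef_rot: [0.961, -0.276, 0.001, 0.0]
contact_force: [0.1, 0.4, 0.3]
opening: 0.503
```

Emit:
{"op": "send_rows", "data": {
  "series": [
    {"delta_pos": [0, 0, 0], "turn": -7, "jaw": 0.5},
    {"delta_pos": [0, 0, 0], "turn": -14, "jaw": 0.5},
    {"delta_pos": [0, 0, 0], "turn": -21, "jaw": 0.5},
    {"delta_pos": [0, 0, 0], "turn": -28, "jaw": 0.5},
    {"delta_pos": [0, 0, 0], "turn": -35, "jaw": 0.5},
    {"delta_pos": [0, 0, 0], "turn": -42, "jaw": 0.5},
    {"delta_pos": [0, 0, 0], "turn": -49, "jaw": 0.5},
    {"delta_pos": [0, 0, 0], "turn": -56, "jaw": 0.5}
  ]
}}

```text
clock: 12.73
tool_pos: [0.4843, -0.0423, 0.1959]
eef_rot: [0.978, 0.207, 0.0, 0.001]
contact_force: [-0.8, -0.0, 0.1]
opening: 0.499
```

Emit:
{"op": "send_rows", "data": {
  "series": [
    {"delta_pos": [0, 0, 0], "turn": -7, "jaw": 0.5},
    {"delta_pos": [0, 0, 0], "turn": -14, "jaw": 0.5},
    {"delta_pos": [0, 0, 0], "turn": -21, "jaw": 0.5},
    {"delta_pos": [0, 0, 0], "turn": -28, "jaw": 0.5},
    {"delta_pos": [0, 0, 0], "turn": -35, "jaw": 0.5},
    {"delta_pos": [0, 0, 0], "turn": -42, "jaw": 0.5},
    {"delta_pos": [0, 0, 0], "turn": -49, "jaw": 0.5},
    {"delta_pos": [0, 0, 0], "turn": -56, "jaw": 0.5}
  ]
}}

```text
clock: 13.4
tool_pos: [0.4843, -0.0424, 0.1958]
eef_rot: [0.767, 0.642, -0.0, 0.001]
contact_force: [-0.4, 0.7, 0.3]
opening: 0.501
```

```bash
python3 - <<'E'
from h import *
go([.6545,-.151,.175],91.6)
E
```

```text
t 13.4 tcp [ 0.4843 -0.0424  0.1958] yaw 79.91 tilt [-0.001  0.001 -1.   ] F [-0.4   0.74  0.35] M [ 0.011 -0.138 -0.017] open 0.501 q [ 0.55  0.75 -0.94  2.01  0.85  0.83  0.5 ]
target [0.6545, -0.151, 0.175] delta [-7.71 18.66  2.11] turn -11.69
```

Emit:
{"op": "send_rows", "data": {
  "series": [
    {"delta_pos": [-1.5, 3.5, 0], "turn": -5, "jaw": 0.5},
    {"delta_pos": [-3, 7, 0.5], "turn": -11.7, "jaw": 0.5},
    {"delta_pos": [-4.5, 10.5, 1], "turn": -11.7, "jaw": 0.5},
    {"delta_pos": [-6, 14, 1], "turn": -11.7, "jaw": 0.5},
    {"delta_pos": [-7.2, 17, 1.5], "turn": -11.7, "jaw": 0.5},
    {"delta_pos": [-7.7, 18.6, 2], "turn": -11.7, "jaw": 0.5},
    {"delta_pos": [-7.7, 18.6, 2], "turn": -11.7, "jaw": 0.5},
    {"delta_pos": [-7.7, 18.6, 2], "turn": -11.7, "jaw": 0.5}
  ]
}}

```text
clock: 14.07
tool_pos: [0.6527, -0.1514, 0.175]
eef_rot: [0.699, 0.715, -0.0, -0.0]
contact_force: [-0.6, 0.3, 0.8]
opening: 0.502
```

```bash
python3 - <<'E'
from h import *
go([.6545,-.151,.105],91.6)
for n in("scene","top"):
    im=vision.snapshot(n); cv2.imwrite(f"pics/{n}10.png",im)
    x=(185,170,320,290) if n=="scene" else (290,80,400,205)
    f=5
    cv2.imwrite(f"pics/c10{n}.png",cv2.resize(im[x[1]:x[3],x[0]:x[2]],None,fx=f,fy=f,interpolation=cv2.INTER_CUBIC))
E
```

```text
t 14.07 tcp [ 0.6527 -0.1514  0.175 ] yaw 91.23 tilt [-0.    -0.001 -1.   ] F [-0.56  0.33  0.78] M [ 0.067 -0.129  0.001] open 0.502 q [ 0.6   1.   -0.96  1.46  0.86  1.14  1.08]
target [0.6545, -0.151, 0.105] delta [0.03 0.19 7.  ] turn -0.37
```

View pics/c10scene.png

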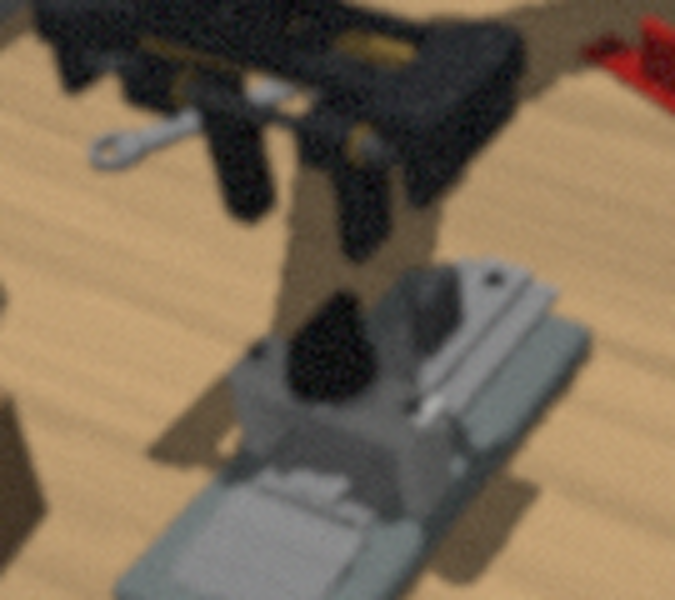

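View pics/c10top.png

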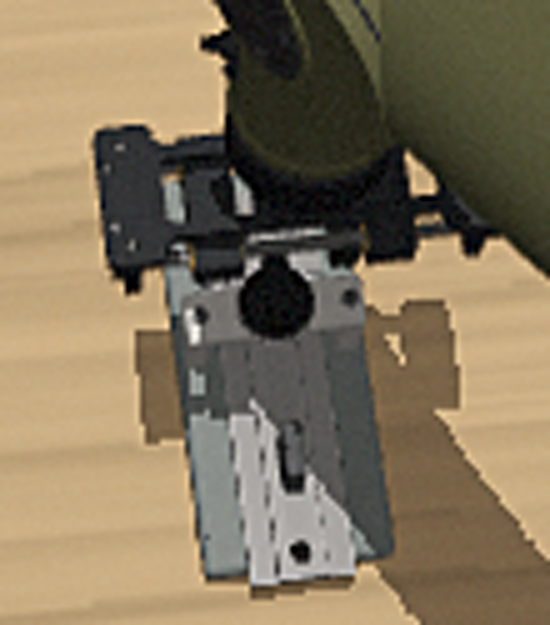

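Emit:
{"op": "send_rows", "data": {
  "series": [
    {"delta_pos": [0, 0.1, 2], "turn": -0.2, "jaw": 0.5},
    {"delta_pos": [0, 0.1, 4], "turn": -0.2, "jaw": 0.5},
    {"delta_pos": [0, 0.1, 5.5], "turn": -0.2, "jaw": 0.5},
    {"delta_pos": [0, 0.1, 6.5], "turn": -0.2, "jaw": 0.5},
    {"delta_pos": [0, 0.1, 7], "turn": -0.2, "jaw": 0.5},
    {"delta_pos": [0, 0.1, 7], "turn": -0.2, "jaw": 0.5},
    {"delta_pos": [0, 0.1, 7], "turn": -0.2, "jaw": 0.5}
  ]
}}

```text
clock: 14.75
tool_pos: [0.6542, -0.1504, 0.1059]
eef_rot: [0.697, 0.717, 0.0, 0.0]
contact_force: [-0.8, 0.7, 0.7]
opening: 0.497
```

```bash
python3 - <<'E'
from h import *
st()
im=vision.snapshot("scene"); x=(185,170,320,290)
cv2.imwrite(f"pics/c11.png",cv2.resize(im[x[1]:x[3],x[0]:x[2]],None,fx=5,fy=5,interpolation=cv2.INTER_CUBIC))
E
```

```text
t 14.75 tcp [ 0.6542 -0.1504  0.1059] yaw 91.55 tilt [ 0.     0.001 -1.   ] F [-0.8   0.69  0.69] M [ 0.072 -0.106  0.003] open 0.497 q [ 0.59  1.08 -0.91  1.5   0.94  1.04  1.03]
```

View pics/c11.png

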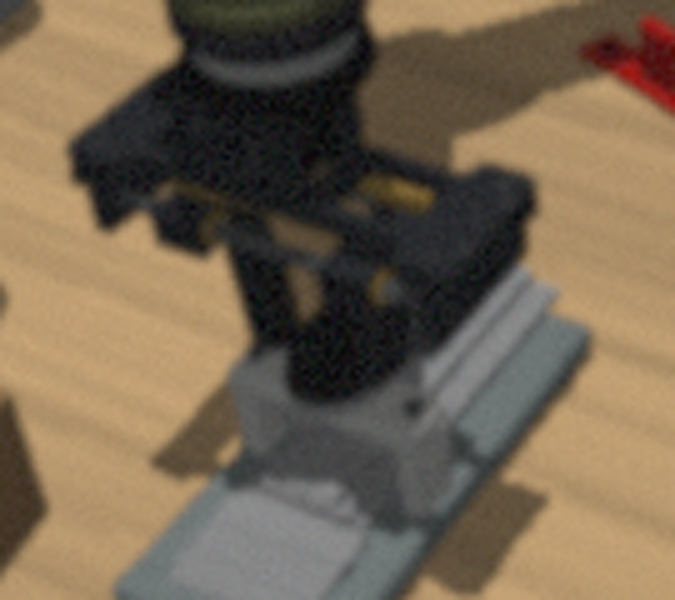

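Fingers straddle the bar. Close with moderate grip.

Emit:
{"op": "send_rows", "data": {
  "series": [
    {"delta_pos": [0, 0, 0], "turn": 0, "jaw": 0.7},
    {"delta_pos": [0, 0, 0], "turn": 0, "jaw": 0.8},
    {"delta_pos": [0, 0, 0], "turn": 0, "jaw": 1},
    {"delta_pos": [0, 0, 0], "turn": 0, "jaw": 1},
    {"delta_pos": [0, 0, 0], "turn": 0, "jaw": 1},
    {"delta_pos": [0, 0, 0], "turn": 0, "jaw": 1},
    {"delta_pos": [0, 0, 0], "turn": 0, "jaw": 1},
    {"delta_pos": [0, 0, 0], "turn": 0, "jaw": 1}
  ],
  "force": 40
}}

```text
clock: 15.47
tool_pos: [0.6541, -0.1514, 0.1055]
eef_rot: [0.698, 0.716, -0.0, 0.0]
contact_force: [-0.8, -2.1, 2.4]
opening: 0.149
```

```bash
python3 - <<'E'
from h import *
st()
E
```

```text
t 15.47 tcp [ 0.6541 -0.1514  0.1055] yaw 91.5 tilt [-0.001  0.    -1.   ] F [-0.79 -2.12  2.45] M [-0.383 -0.107  0.025] open 0.149 q [ 0.59  1.08 -0.91  1.5   0.94  1.04  1.03]
```

```bash
cat > m.py <<'E'
from h import *
s,R,y=None,None,None
s=r.get_state();R=Ro.from_quat(s["eef_rot"]).as_matrix();y=np.degrees(np.arctan2(R[1,0],R[0,0]))
print("t",round(s["clock"],2),"yaw",round(y,2),"tcp",s["tool_pos"],"F",s["contact_force"].round(1),"M",s["moment"].round(3),"q7",s["q"][6].round(2),"qd",abs(s["qd"]).max().round(3))
E
```

Emit:
{"op": "send_rows", "data": {
  "series": [
    {"delta_pos": [-0.08, 0, 0], "turn": 2, "jaw": 1},
    {"delta_pos": [-0.08, 0, 0], "turn": 4, "jaw": 1},
    {"delta_pos": [-0.08, 0, 0], "turn": 6, "jaw": 1},
    {"delta_pos": [-0.08, 0, 0], "turn": 6, "jaw": 1}
  ]
}}

```text
clock: 15.8
tool_pos: [0.6541, -0.1514, 0.1055]
eef_rot: [0.734, 0.679, 0.0, 0.0]
contact_force: [-1.3, -1.0, 1.4]
opening: 0.143
```

```bash
python3 m.py
```

```text
t 15.8 yaw 85.49 tcp [ 0.6541 -0.1514  0.1055] F [-1.3 -1.   1.4] M [-0.093 -0.101 -0.068] q7 0.94 qd 0.044
```

Emit:
{"op": "send_rows", "data": {
  "series": [
    {"delta_pos": [0, 0, 0], "turn": 2, "jaw": 1},
    {"delta_pos": [0, 0, 0], "turn": 4, "jaw": 1},
    {"delta_pos": [0, 0, 0], "turn": 6, "jaw": 1},
    {"delta_pos": [0, 0, 0], "turn": 6, "jaw": 1}
  ]
}}

```text
clock: 16.13
tool_pos: [0.6541, -0.1514, 0.1055]
eef_rot: [0.769, 0.64, 0.0, 0.0]
contact_force: [-0.4, -0.6, 2.2]
opening: 0.147
```

```bash
python3 m.py
```

```text
t 16.13 yaw 79.54 tcp [ 0.6541 -0.1514  0.1055] F [-0.4 -0.6  2.2] M [-0.083 -0.157 -0.089] q7 0.84 qd 0.039
```

Emit:
{"op": "send_rows", "data": {
  "series": [
    {"delta_pos": [0, 0, 0], "turn": 1, "jaw": 1},
    {"delta_pos": [0, 0, 0], "turn": 2, "jaw": 1},
    {"delta_pos": [0, 0, 0], "turn": 3, "jaw": 1}
  ]
}}

```text
clock: 16.38
tool_pos: [0.6541, -0.1513, 0.1055]
eef_rot: [0.785, 0.619, 0.0, -0.0]
contact_force: [-0.3, -0.5, 3.7]
opening: 0.143
```

```bash
python3 m.py
```

```text
t 16.38 yaw 76.48 tcp [ 0.6541 -0.1513  0.1055] F [-0.3 -0.5  3.7] M [-0.113 -0.041  0.149] q7 0.8 qd 0.191
```

Emit:
{"op": "send_rows", "data": {
  "series": [
    {"delta_pos": [0, 0, 0], "turn": 1, "jaw": 1},
    {"delta_pos": [0, 0, 0], "turn": 2, "jaw": 1},
    {"delta_pos": [0, 0, 0], "turn": 3, "jaw": 1}
  ]
}}

```text
clock: 16.63
tool_pos: [0.6541, -0.1513, 0.1055]
eef_rot: [0.801, 0.598, 0.0, 0.0]
contact_force: [-0.0, -1.2, 4.6]
opening: 0.144
```

```bash
python3 m.py; python3 - <<'E'
from h import *
for n in("scene","top"):
    im=vision.snapshot(n); cv2.imwrite(f"pics/{n}12.png",im)
im=cv2.imread("pics/scene12.png");x=(185,170,320,290)
c=im[x[1]:x[3],x[0]:x[2]].astype(float); c=np.clip(255*(c/255)**.5,0,255).astype(np.uint8)
cv2.imwrite("pics/c12.png",cv2.resize(c,None,fx=5,fy=5,interpolation=cv2.INTER_CUBIC))
E
```

```text
t 16.63 yaw 73.45 tcp [ 0.6541 -0.1513  0.1055] F [-0.  -1.2  4.6] M [0.004 0.012 0.061] q7 0.75 qd 0.187
```

View pics/c12.png

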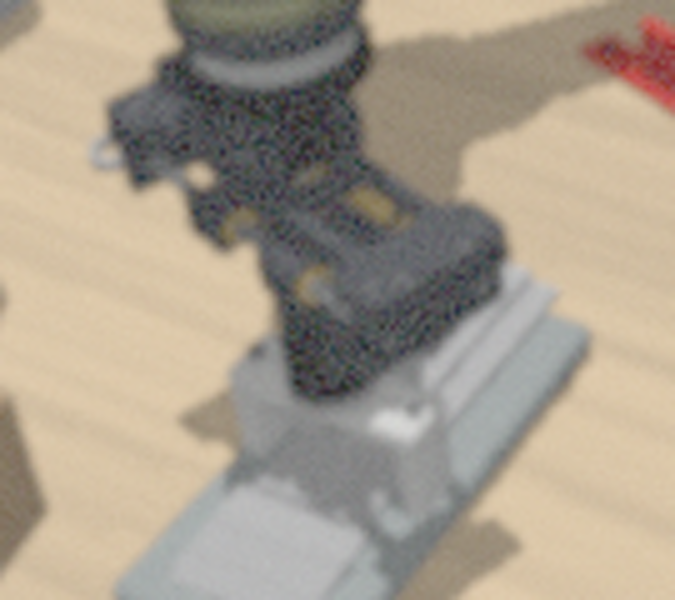

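Emit:
{"op": "send_rows", "data": {
  "series": [
    {"delta_pos": [0, 0, 0], "turn": 1, "jaw": 1}
  ]
}}

```text
clock: 16.82
tool_pos: [0.6541, -0.1513, 0.1055]
eef_rot: [0.806, 0.591, 0.0, -0.0]
contact_force: [-0.9, -0.5, 5.2]
opening: 0.146
```

```bash
python3 m.py
```

```text
t 16.82 yaw 72.51 tcp [ 0.6541 -0.1513  0.1055] F [-0.9 -0.5  5.2] M [0.014 0.015 0.128] q7 0.73 qd 0.207
```

Emit:
{"op": "send_rows", "data": {
  "series": [
    {"delta_pos": [0, 0, 0], "turn": 1, "jaw": 1}
  ]
}}

```text
clock: 16.9
tool_pos: [0.6541, -0.1513, 0.1055]
eef_rot: [0.812, 0.584, 0.0, -0.0]
contact_force: [-0.6, -1.0, 5.9]
opening: 0.142
```

```bash
python3 m.py
```

```text
t 16.9 yaw 71.46 tcp [ 0.6541 -0.1513  0.1055] F [-0.6 -1.   5.9] M [0.042 0.014 0.083] q7 0.72 qd 0.187
```

Emit:
{"op": "send_rows", "data": {
  "series": [
    {"delta_pos": [0, 0, 0], "turn": 1, "jaw": 1}
  ]
}}

```text
clock: 16.98
tool_pos: [0.6542, -0.1513, 0.1055]
eef_rot: [0.817, 0.577, 0.0, -0.0]
contact_force: [-0.6, 0.2, 4.9]
opening: 0.143
```

```bash
python3 m.py
```

```text
t 16.98 yaw 70.46 tcp [ 0.6542 -0.1513  0.1055] F [-0.6  0.2  4.9] M [ 0.013 -0.004  0.118] q7 0.7 qd 0.186
```

Emit:
{"op": "send_rows", "data": {
  "series": [
    {"delta_pos": [0, 0, 0], "turn": 1, "jaw": 1}
  ]
}}

```text
clock: 17.07
tool_pos: [0.6542, -0.1512, 0.1055]
eef_rot: [0.822, 0.57, 0.0, -0.0]
contact_force: [-1.0, 0.6, 5.6]
opening: 0.142
```

```bash
python3 m.py
```

```text
t 17.07 yaw 69.46 tcp [ 0.6542 -0.1512  0.1055] F [-1.   0.6  5.6] M [ 0.053 -0.014  0.127] q7 0.69 qd 0.187
```

Emit:
{"op": "send_rows", "data": {
  "series": [
    {"delta_pos": [0, 0, 0], "turn": 1, "jaw": 1}
  ]
}}

```text
clock: 17.15
tool_pos: [0.6542, -0.1512, 0.1055]
eef_rot: [0.827, 0.562, 0.0, -0.0]
contact_force: [0.1, -0.6, 5.1]
opening: 0.143
```

```bash
python3 m.py
```

```text
t 17.15 yaw 68.46 tcp [ 0.6542 -0.1512  0.1055] F [ 0.1 -0.6  5.1] M [ 0.025 -0.018  0.101] q7 0.67 qd 0.183
```

```bash
cat > m.py <<'E'
from h import *
s=r.get_state();R=Ro.from_quat(s["eef_rot"]).as_matrix();y=np.degrees(np.arctan2(R[1,0],R[0,0]))
print("t",round(s["clock"],2),"yaw",round(y,2),"F",s["contact_force"].round(1),"M",s["moment"].round(3))
open("log.txt","a").write(f"{y} {s['moment'][2]} {s['contact_force'][2]}\n")
E
cat > log.txt <<'E'
72.51 .128 5.2
71.46 .083 5.9
70.46 .118 4.9
69.46 .127 5.6
68.46 .101 5.1
E
```

Emit:
{"op": "send_rows", "data": {
  "series": [
    {"delta_pos": [0, 0, 0], "turn": 1, "jaw": 1}
  ]
}}

```text
clock: 17.23
tool_pos: [0.6542, -0.1513, 0.1055]
eef_rot: [0.832, 0.555, 0.0, -0.0]
contact_force: [-0.2, 0.7, 5.3]
opening: 0.142
```

```bash
python3 m.py
```

```text
t 17.23 yaw 67.45 F [-0.2  0.7  5.3] M [ 0.011 -0.052  0.112]
```

Emit:
{"op": "send_rows", "data": {
  "series": [
    {"delta_pos": [0, 0, 0], "turn": 1, "jaw": 1}
  ]
}}

```text
clock: 17.32
tool_pos: [0.6542, -0.1513, 0.1055]
eef_rot: [0.837, 0.548, 0.0, -0.0]
contact_force: [-0.5, 0.1, 5.9]
opening: 0.144
```

```bash
python3 m.py
```

```text
t 17.32 yaw 66.45 F [-0.5  0.1  5.9] M [ 0.101 -0.084  0.078]
```

Emit:
{"op": "send_rows", "data": {
  "series": [
    {"delta_pos": [0, 0, 0], "turn": 1, "jaw": 1}
  ]
}}

```text
clock: 17.4
tool_pos: [0.6542, -0.1512, 0.1055]
eef_rot: [0.841, 0.541, 0.0, -0.0]
contact_force: [-1.4, 0.3, 4.8]
opening: 0.143
```

```bash
python3 m.py
```

```text
t 17.4 yaw 65.46 F [-1.4  0.3  4.8] M [0.058 0.02  0.081]
```

Emit:
{"op": "send_rows", "data": {
  "series": [
    {"delta_pos": [0, 0, 0], "turn": 1, "jaw": 1}
  ]
}}

```text
clock: 17.48
tool_pos: [0.6542, -0.1512, 0.1055]
eef_rot: [0.846, 0.533, 0.0, -0.0]
contact_force: [-0.5, 1.0, 5.0]
opening: 0.144
```

```bash
python3 m.py
```

```text
t 17.48 yaw 64.46 F [-0.5  1.   5. ] M [ 0.045 -0.072  0.101]
```

Emit:
{"op": "send_rows", "data": {
  "series": [
    {"delta_pos": [0, 0, 0], "turn": 1, "jaw": 1}
  ]
}}

```text
clock: 17.57
tool_pos: [0.6542, -0.1512, 0.1055]
eef_rot: [0.851, 0.526, 0.0, -0.0]
contact_force: [-0.6, 0.2, 4.7]
opening: 0.141
```

```bash
python3 m.py
```

```text
t 17.57 yaw 63.45 F [-0.6  0.2  4.7] M [0.05  0.01  0.161]
```

Emit:
{"op": "send_rows", "data": {
  "series": [
    {"delta_pos": [0, 0, 0], "turn": 1, "jaw": 1}
  ]
}}

```text
clock: 17.65
tool_pos: [0.6542, -0.1512, 0.1055]
eef_rot: [0.855, 0.518, 0.0, -0.0]
contact_force: [-0.2, -0.8, 4.5]
opening: 0.145
```

```bash
python3 m.py
```

```text
t 17.65 yaw 62.45 F [-0.2 -0.8  4.5] M [ 0.109 -0.092  0.089]
```

Emit:
{"op": "send_rows", "data": {
  "series": [
    {"delta_pos": [0, 0, 0], "turn": 1, "jaw": 1}
  ]
}}

```text
clock: 17.73
tool_pos: [0.6542, -0.1512, 0.1055]
eef_rot: [0.86, 0.511, 0.0, -0.0]
contact_force: [-0.5, -0.1, 5.2]
opening: 0.142
```

```bash
python3 m.py
```

```text
t 17.73 yaw 61.46 F [-0.5 -0.1  5.2] M [ 0.088 -0.005  0.132]
```

Emit:
{"op": "send_rows", "data": {
  "series": [
    {"delta_pos": [0, 0, 0], "turn": 1, "jaw": 1}
  ]
}}

```text
clock: 17.82
tool_pos: [0.6542, -0.1512, 0.1055]
eef_rot: [0.864, 0.503, 0.0, -0.0]
contact_force: [-1.0, 0.3, 4.6]
opening: 0.15
```

```bash
python3 m.py
```

```text
t 17.82 yaw 60.46 F [-1.   0.3  4.6] M [ 0.052 -0.018  0.186]
```

Emit:
{"op": "send_rows", "data": {
  "series": [
    {"delta_pos": [0, 0, 0], "turn": 1, "jaw": 1}
  ]
}}

```text
clock: 17.9
tool_pos: [0.6542, -0.1512, 0.1055]
eef_rot: [0.868, 0.496, 0.0, -0.0]
contact_force: [-0.2, 0.7, 5.3]
opening: 0.142
```

```bash
python3 m.py
```

```text
t 17.9 yaw 59.45 F [-0.2  0.7  5.3] M [ 0.07  -0.008  0.058]
```

Emit:
{"op": "send_rows", "data": {
  "series": [
    {"delta_pos": [0, 0, 0], "turn": 1, "jaw": 1}
  ]
}}

```text
clock: 17.98
tool_pos: [0.6542, -0.1512, 0.1055]
eef_rot: [0.873, 0.488, 0.0, -0.0]
contact_force: [0.2, 0.3, 4.6]
opening: 0.145
```

```bash
python3 m.py
```

```text
t 17.98 yaw 58.45 F [0.2 0.3 4.6] M [ 0.038 -0.02   0.1  ]
```

Emit:
{"op": "send_rows", "data": {
  "series": [
    {"delta_pos": [0, 0, 0], "turn": 1, "jaw": 1}
  ]
}}

```text
clock: 18.07
tool_pos: [0.6542, -0.1512, 0.1055]
eef_rot: [0.877, 0.481, 0.0, -0.0]
contact_force: [-0.3, 0.3, 5.5]
opening: 0.145
```

```bash
python3 m.py
```

```text
t 18.07 yaw 57.46 F [-0.3  0.3  5.5] M [ 0.085 -0.04   0.092]
```

Emit:
{"op": "send_rows", "data": {
  "series": [
    {"delta_pos": [0, 0, 0], "turn": 1, "jaw": 1}
  ]
}}

```text
clock: 18.15
tool_pos: [0.6542, -0.1512, 0.1055]
eef_rot: [0.881, 0.473, 0.0, -0.0]
contact_force: [0.0, -0.2, 4.8]
opening: 0.145
```

```bash
python3 m.py
```

```text
t 18.15 yaw 56.46 F [ 0.  -0.2  4.8] M [ 0.061 -0.017  0.065]
```

```bash
sed -i 's/^print.*/print("t",round(s["clock"],2),"yaw",round(y,2),"F",s["contact_force"].round(1),"Mz",s["moment"][2].round(3),"tq",s["joint_torque"].round(3))/; s/\[2\]}\\n/[2]} {s["joint_torque"][6]}\\n/' m.py; sed -i "s/s\[\"joint_torque\"\]\[6\]}/s['joint_torque'][6]}/" m.py; cat m.py; python3 m.py
```

```text
from h import *
s=r.get_state();R=Ro.from_quat(s["eef_rot"]).as_matrix();y=np.degrees(np.arctan2(R[1,0],R[0,0]))
print("t",round(s["clock"],2),"yaw",round(y,2),"F",s["contact_force"].round(1),"Mz",s["moment"][2].round(3),"tq",s["joint_torque"].round(3))
open("log.txt","a").write(f"{y} {s['moment'][2]} {s['contact_force'][2]} {s['joint_torque'][6]}\n")
t 18.15 yaw 56.46 F [ 0.  -0.2  4.8] Mz 0.065 tq [  0.31  -56.395  -9.901 -10.275   0.07   -0.034   0.086]
```

Emit:
{"op": "send_rows", "data": {
  "series": [
    {"delta_pos": [0, 0, 0], "turn": 1, "jaw": 1}
  ]
}}

```text
clock: 18.23
tool_pos: [0.6542, -0.1511, 0.1055]
eef_rot: [0.885, 0.465, 0.0, -0.0]
contact_force: [-1.1, -0.7, 4.0]
opening: 0.142
```

```bash
python3 m.py
```

```text
t 18.23 yaw 55.46 F [-1.1 -0.7  4. ] Mz 0.109 tq [  0.326 -56.401  -9.843 -10.297   0.064  -0.031   0.078]
```

Emit:
{"op": "send_rows", "data": {
  "series": [
    {"delta_pos": [0, 0, 0], "turn": 1, "jaw": 1}
  ]
}}

```text
clock: 18.32
tool_pos: [0.6542, -0.1511, 0.1055]
eef_rot: [0.889, 0.458, 0.0, -0.0]
contact_force: [-0.1, 0.1, 4.9]
opening: 0.142
```

```bash
python3 m.py
```

```text
t 18.32 yaw 54.46 F [-0.1  0.1  4.9] Mz 0.1 tq [  0.351 -56.395  -9.773 -10.316   0.062  -0.025   0.07 ]
```

Emit:
{"op": "send_rows", "data": {
  "series": [
    {"delta_pos": [0, 0, 0], "turn": 1, "jaw": 1}
  ]
}}

```text
clock: 18.4
tool_pos: [0.6542, -0.1511, 0.1055]
eef_rot: [0.893, 0.45, 0.0, -0.0]
contact_force: [-0.2, 0.2, 4.9]
opening: 0.14
```

```bash
python3 m.py
```

```text
t 18.4 yaw 53.46 F [-0.2  0.2  4.9] Mz 0.175 tq [  0.365 -56.402  -9.714 -10.337   0.056  -0.022   0.061]
```

Emit:
{"op": "send_rows", "data": {
  "series": [
    {"delta_pos": [0, 0, 0], "turn": 1, "jaw": 1}
  ]
}}

```text
clock: 18.48
tool_pos: [0.6542, -0.1511, 0.1055]
eef_rot: [0.897, 0.442, 0.0, -0.0]
contact_force: [-0.0, 0.1, 4.6]
opening: 0.145
```

```bash
python3 m.py
```

```text
t 18.48 yaw 52.46 F [-0.   0.1  4.6] Mz 0.144 tq [  0.401 -56.386  -9.632 -10.352   0.057  -0.012   0.054]
```

Emit:
{"op": "send_rows", "data": {
  "series": [
    {"delta_pos": [0, 0, 0], "turn": 1, "jaw": 1}
  ]
}}

```text
clock: 18.57
tool_pos: [0.6542, -0.1511, 0.1055]
eef_rot: [0.901, 0.434, 0.0, -0.0]
contact_force: [-0.4, -0.1, 4.8]
opening: 0.146
```

```bash
python3 m.py
```

```text
t 18.57 yaw 51.46 F [-0.4 -0.1  4.8] Mz 0.133 tq [  0.416 -56.392  -9.572 -10.372   0.051  -0.008   0.045]
```

Emit:
{"op": "send_rows", "data": {
  "series": [
    {"delta_pos": [0, 0, 0], "turn": 1, "jaw": 1}
  ]
}}

```text
clock: 18.65
tool_pos: [0.6543, -0.1511, 0.1055]
eef_rot: [0.905, 0.426, 0.0, -0.0]
contact_force: [-0.2, 0.4, 5.5]
opening: 0.141
```

```bash
python3 m.py
```

```text
t 18.65 yaw 50.46 F [-0.2  0.4  5.5] Mz 0.215 tq [  0.43  -56.399  -9.514 -10.393   0.045  -0.005   0.037]
```

Emit:
{"op": "send_rows", "data": {
  "series": [
    {"delta_pos": [0, 0, 0], "turn": 1, "jaw": 1}
  ]
}}

```text
clock: 18.73
tool_pos: [0.6542, -0.1511, 0.1055]
eef_rot: [0.908, 0.418, 0.0, -0.0]
contact_force: [-1.5, 0.1, 5.0]
opening: 0.148
```

```bash
python3 m.py
```

```text
t 18.73 yaw 49.46 F [-1.5  0.1  5. ] Mz 0.134 tq [  0.466 -56.385  -9.43  -10.407   0.046   0.006   0.03 ]
```

Emit:
{"op": "send_rows", "data": {
  "series": [
    {"delta_pos": [0, 0, 0], "turn": 1, "jaw": 1}
  ]
}}

```text
clock: 18.82
tool_pos: [0.6543, -0.1511, 0.1055]
eef_rot: [0.912, 0.41, 0.0, -0.0]
contact_force: [-0.4, -0.1, 4.9]
opening: 0.145
```

```bash
python3 m.py
```

```text
t 18.82 yaw 48.47 F [-0.4 -0.1  4.9] Mz 0.175 tq [  0.482 -56.392  -9.37  -10.427   0.04    0.009   0.021]
```

Emit:
{"op": "send_rows", "data": {
  "series": [
    {"delta_pos": [0, 0, 0], "turn": 1, "jaw": 1}
  ]
}}

```text
clock: 18.9
tool_pos: [0.6543, -0.1511, 0.1055]
eef_rot: [0.915, 0.403, 0.0, -0.0]
contact_force: [-0.4, 0.4, 5.1]
opening: 0.142
```

```bash
python3 m.py
```

```text
t 18.9 yaw 47.47 F [-0.4  0.4  5.1] Mz 0.2 tq [  0.495 -56.398  -9.311 -10.446   0.034   0.013   0.013]
```

```bash
cat > kn.py <<'E'
import numpy as np
L=[l.split() for l in open("log.txt")]
y=np.array([float(l[0]) for l in L]);m=np.array([float(l[1]) for l in L])
y,i=np.unique(y,return_index=True);m=m[i]
k=.048/5.73
ks=np.arange(40,74,.5);e=[]
for a in ks:
    x=np.clip(a-y,0,None)*k; b=(m-x).mean(); e.append((((m-x-b)**2).sum(),b))
e=np.array(e);j=e[:,0].argmin();s2=e[j,0]/(len(y)-2)
w=np.exp(-(e[:,0]-e[j,0])/2/s2);w/=w.sum()
mu=(ks*w).sum();print("knee",ks[j],"mean",mu,"sd",np.sqrt((w*(ks-mu)**2).sum()),"base",e[j,1],"sig",np.sqrt(s2),"N now",(mu-y.min())*8/5.73)
E
python3 kn.py
```

```text
knee 56.5 mean 56.52494200049387 sd 1.4162811204601056 base 0.1084336672272556 sig 0.0323971462535793 N now 12.642942954399107
```

Emit:
{"op": "send_rows", "data": {
  "series": [
    {"delta_pos": [0, 0, 0], "turn": -2.5, "jaw": 1},
    {"delta_pos": [0, 0, 0], "turn": -5, "jaw": 1},
    {"delta_pos": [0, 0, 0], "turn": -7.5, "jaw": 1},
    {"delta_pos": [0, 0, 0], "turn": -10, "jaw": 1},
    {"delta_pos": [0, 0, 0], "turn": -12.5, "jaw": 1},
    {"delta_pos": [0, 0, 0], "turn": -15, "jaw": 1},
    {"delta_pos": [0, 0, 0], "turn": -16, "jaw": 1},
    {"delta_pos": [0, 0, 0], "turn": -16, "jaw": 1}
  ]
}}

```text
clock: 19.57
tool_pos: [0.6542, -0.1512, 0.1055]
eef_rot: [0.85, 0.526, 0.0, -0.0]
contact_force: [0.4, -0.4, 5.4]
opening: 0.146
```

Emit:
{"op": "send_rows", "data": {
  "series": [
    {"delta_pos": [0, 0, 0], "turn": 1, "jaw": 1},
    {"delta_pos": [0, 0, 0], "turn": 2, "jaw": 1}
  ]
}}

```text
clock: 19.73
tool_pos: [0.6542, -0.1512, 0.1055]
eef_rot: [0.86, 0.511, 0.0, -0.0]
contact_force: [-1.2, -0.2, 5.9]
opening: 0.143
```

```bash
python3 m.py
```

```text
t 19.73 yaw 61.45 F [-1.2 -0.2  5.9] Mz 0.099 tq [  0.367 -56.248 -10.121 -10.172   0.09   -0.034   0.105]
```

Emit:
{"op": "send_rows", "data": {
  "series": [
    {"delta_pos": [0, 0, 0], "turn": 1, "jaw": 1}
  ]
}}

```text
clock: 19.82
tool_pos: [0.6542, -0.1512, 0.1055]
eef_rot: [0.864, 0.503, 0.0, -0.0]
contact_force: [-0.7, 1.1, 5.2]
opening: 0.144
```

```bash
python3 m.py
```

```text
t 19.82 yaw 60.45 F [-0.7  1.1  5.2] Mz 0.101 tq [  0.353 -56.293 -10.063 -10.187   0.088  -0.029   0.09 ]
```

Emit:
{"op": "send_rows", "data": {
  "series": [
    {"delta_pos": [0, 0, 0], "turn": 1, "jaw": 1}
  ]
}}

```text
clock: 19.9
tool_pos: [0.6542, -0.1512, 0.1055]
eef_rot: [0.868, 0.496, 0.0, -0.0]
contact_force: [-1.4, -0.1, 4.9]
opening: 0.147
```

```bash
python3 m.py
```

```text
t 19.9 yaw 59.45 F [-1.4 -0.1  4.9] Mz 0.078 tq [  0.348 -56.313 -10.009 -10.205   0.087  -0.026   0.089]
```

Emit:
{"op": "send_rows", "data": {
  "series": [
    {"delta_pos": [0, 0, 0], "turn": 1, "jaw": 1}
  ]
}}

```text
clock: 19.98
tool_pos: [0.6542, -0.1512, 0.1055]
eef_rot: [0.873, 0.488, 0.0, -0.0]
contact_force: [0.2, -0.4, 5.4]
opening: 0.145
```

```bash
python3 m.py
```

```text
t 19.98 yaw 58.45 F [ 0.2 -0.4  5.4] Mz 0.137 tq [  0.35  -56.325  -9.954 -10.223   0.087  -0.023   0.089]
```

Emit:
{"op": "send_rows", "data": {
  "series": [
    {"delta_pos": [0, 0, 0], "turn": 1, "jaw": 1}
  ]
}}

```text
clock: 20.07
tool_pos: [0.6542, -0.1512, 0.1055]
eef_rot: [0.877, 0.481, 0.0, -0.0]
contact_force: [-0.7, -0.2, 4.7]
opening: 0.142
```

```bash
python3 m.py
```

```text
t 20.07 yaw 57.45 F [-0.7 -0.2  4.7] Mz 0.094 tq [  0.358 -56.333  -9.899 -10.241   0.087  -0.019   0.088]
```

Emit:
{"op": "send_rows", "data": {
  "series": [
    {"delta_pos": [0, 0, 0], "turn": 1, "jaw": 1}
  ]
}}

```text
clock: 20.15
tool_pos: [0.6542, -0.1512, 0.1055]
eef_rot: [0.881, 0.473, 0.0, -0.0]
contact_force: [-1.9, 0.3, 5.4]
opening: 0.147
```

```bash
python3 m.py
```

```text
t 20.15 yaw 56.45 F [-1.9  0.3  5.4] Mz 0.106 tq [  0.366 -56.341  -9.843 -10.26    0.086  -0.016   0.086]
```

Emit:
{"op": "send_rows", "data": {
  "series": [
    {"delta_pos": [0, 0, 0], "turn": 1, "jaw": 1}
  ]
}}

```text
clock: 20.23
tool_pos: [0.6542, -0.1512, 0.1055]
eef_rot: [0.885, 0.465, 0.0, -0.0]
contact_force: [-0.5, 0.6, 5.5]
opening: 0.147
```

```bash
python3 m.py
```

```text
t 20.23 yaw 55.45 F [-0.5  0.6  5.5] Mz 0.117 tq [  0.381 -56.347  -9.784 -10.282   0.08   -0.013   0.077]
```

Emit:
{"op": "send_rows", "data": {
  "series": [
    {"delta_pos": [0, 0, 0], "turn": 1, "jaw": 1}
  ]
}}

```text
clock: 20.32
tool_pos: [0.6542, -0.1511, 0.1055]
eef_rot: [0.889, 0.458, 0.0, -0.0]
contact_force: [-0.1, -0.1, 4.7]
opening: 0.141
```

```bash
python3 m.py
```

```text
t 20.32 yaw 54.46 F [-0.1 -0.1  4.7] Mz 0.11 tq [  0.396 -56.353  -9.727 -10.303   0.075  -0.01    0.069]
```

Emit:
{"op": "send_rows", "data": {
  "series": [
    {"delta_pos": [0, 0, 0], "turn": 1, "jaw": 1}
  ]
}}

```text
clock: 20.4
tool_pos: [0.6542, -0.1511, 0.1055]
eef_rot: [0.893, 0.45, 0.0, -0.0]
contact_force: [-1.0, 0.5, 5.7]
opening: 0.141
```

```bash
python3 m.py; python3 kn.py
```

```text
t 20.4 yaw 53.46 F [-1.   0.5  5.7] Mz 0.17 tq [  0.411 -56.359  -9.668 -10.324   0.069  -0.007   0.061]
knee 56.5 mean 56.794295056479456 sd 1.0992069956092683 base 0.10799217014436249 sig 0.029560167252648054 N now 13.019003067467983
```

Emit:
{"op": "send_rows", "data": {
  "series": [
    {"delta_pos": [0, 0, 0], "turn": 1, "jaw": 1},
    {"delta_pos": [0, 0, 0], "turn": 2, "jaw": 1},
    {"delta_pos": [0, 0, 0], "turn": 3, "jaw": 1},
    {"delta_pos": [0, 0, 0], "turn": 3.6, "jaw": 1},
    {"delta_pos": [0, 0, 0], "turn": 4, "jaw": 1}
  ]
}}

```text
clock: 20.82
tool_pos: [0.6542, -0.1511, 0.1055]
eef_rot: [0.908, 0.419, 0.0, -0.0]
contact_force: [0.2, 0.2, 5.4]
opening: 0.14
```

```bash
python3 m.py
```

```text
t 20.82 yaw 49.49 F [0.2 0.2 5.4] Mz 0.132 tq [  0.471 -56.382  -9.294 -10.385   0.039   0.014  -0.122]
```

Emit:
{"op": "send_rows", "data": {
  "series": [
    {"delta_pos": [0, 0, 0], "turn": 0, "jaw": 1},
    {"delta_pos": [0, 0, 0], "turn": 0, "jaw": 1},
    {"delta_pos": [0, 0, 0], "turn": 0, "jaw": 1}
  ]
}}

```text
clock: 21.07
tool_pos: [0.6542, -0.1511, 0.1055]
eef_rot: [0.908, 0.419, 0.0, -0.0]
contact_force: [0.2, 0.6, 5.2]
opening: 0.141
```

```bash
python3 m.py
```

```text
t 21.07 yaw 49.52 F [0.2 0.6 5.2] Mz 0.057 tq [  0.433 -56.364  -9.258 -10.362   0.062   0.012  -0.125]
```

Emit:
{"op": "send_rows", "data": {
  "series": [
    {"delta_pos": [0, 0, 0], "turn": 0, "jaw": 0.8},
    {"delta_pos": [0, 0, 0], "turn": 0, "jaw": 0.7},
    {"delta_pos": [0, 0, 0], "turn": 0, "jaw": 0.6},
    {"delta_pos": [0, 0, 0], "turn": 0, "jaw": 0.5},
    {"delta_pos": [0, 0, 0], "turn": 0, "jaw": 0.5},
    {"delta_pos": [0, 0, 0], "turn": 0, "jaw": 0.5}
  ]
}}

```text
clock: 21.57
tool_pos: [0.6539, -0.1516, 0.105]
eef_rot: [0.908, 0.419, -0.0, -0.0]
contact_force: [0.7, -0.8, -0.4]
opening: 0.497
```

Emit:
{"op": "send_rows", "data": {
  "series": [
    {"delta_pos": [0, 0, -1], "turn": 0, "jaw": 0.5},
    {"delta_pos": [0, 0, -3], "turn": 0, "jaw": 0.5},
    {"delta_pos": [0, 0, -6], "turn": 0, "jaw": 0.5},
    {"delta_pos": [0, 0, -10], "turn": 0, "jaw": 0.5},
    {"delta_pos": [0, 0, -13], "turn": 0, "jaw": 0.5},
    {"delta_pos": [0, 0, -14], "turn": 0, "jaw": 0.5}
  ]
}}

```text
clock: 22.07
tool_pos: [0.6565, -0.1506, 0.2517]
eef_rot: [0.908, 0.419, 0.004, 0.002]
contact_force: [1.1, 0.8, 0.3]
opening: 0.501
```

```bash
python3 - <<'E'
from h import *
go([.45,.05,.25],50)
E
```

```text
t 22.07 tcp [ 0.6565 -0.1506  0.2517] yaw 49.52 tilt [ 0.006  0.007 -1.   ] F [1.06 0.81 0.27] M [ 0.037 -0.174 -0.011] open 0.501 q [ 0.56  0.87 -0.86  1.39  0.67  1.18  0.49]
target [0.45, 0.05, 0.25] delta [  1.85 -28.73  -0.  ] turn -0.48
```

Emit:
{"op": "send_rows", "data": {
  "series": [
    {"delta_pos": [0, -3, 0], "turn": 0, "jaw": 0.5},
    {"delta_pos": [0, -7, 0], "turn": 0, "jaw": 0.5},
    {"delta_pos": [1, -11, 0], "turn": 0, "jaw": 0.5},
    {"delta_pos": [1, -15, 0], "turn": 0, "jaw": 0.5},
    {"delta_pos": [1, -19, 0], "turn": 0, "jaw": 0.5},
    {"delta_pos": [1, -23, 0], "turn": 0, "jaw": 0.5},
    {"delta_pos": [1, -26, 0], "turn": 0, "jaw": 0.5},
    {"delta_pos": [1, -28, 0], "turn": 0, "jaw": 0.5}
  ]
}}

```text
clock: 22.73
tool_pos: [0.4444, 0.0396, 0.2456]
eef_rot: [0.907, 0.421, -0.001, 0.0]
contact_force: [0.7, 0.4, 0.4]
opening: 0.501
```

Emit:
{"op": "send_rows", "data": {
  "series": [
    {"delta_pos": [0, 0, 0], "turn": 0, "jaw": 0.5},
    {"delta_pos": [0, 0, 0], "turn": 0, "jaw": 0.5},
    {"delta_pos": [0, 0, 0], "turn": 0, "jaw": 0.5}
  ]
}}

```text
clock: 22.98
tool_pos: [0.4483, 0.0371, 0.2453]
eef_rot: [0.908, 0.418, 0.0, 0.0]
contact_force: [0.5, 0.3, -0.2]
opening: 0.498
```

```bash
python3 - <<'E'
from h import *
st()
f=5
for n in("scene","top"):
    im=vision.snapshot(n); cv2.imwrite(f"pics/{n}13.png",im)
    x=(185,190,320,310) if n=="scene" else (310,90,420,205)
    cv2.imwrite(f"pics/c13{n}.png",cv2.resize(im[x[1]:x[3],x[0]:x[2]],None,fx=f,fy=f,interpolation=cv2.INTER_CUBIC))
E
```

```text
t 22.98 tcp [0.4483 0.0371 0.2453] yaw 49.47 tilt [ 0.     0.001 -1.   ] F [ 0.51  0.29 -0.23] M [ 0.025 -0.185 -0.04 ] open 0.498 q [ 0.38  0.6  -0.89  2.06  0.66  0.8  -0.05]
```

View pics/c13scene.png

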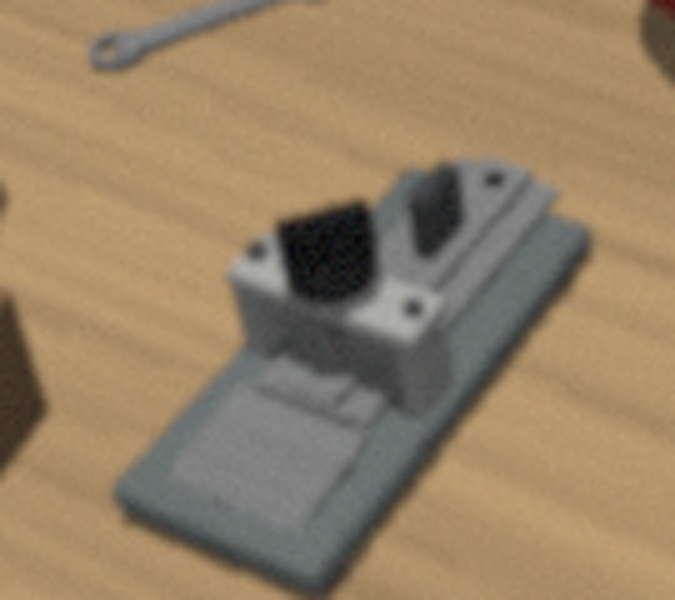

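View pics/top13.png

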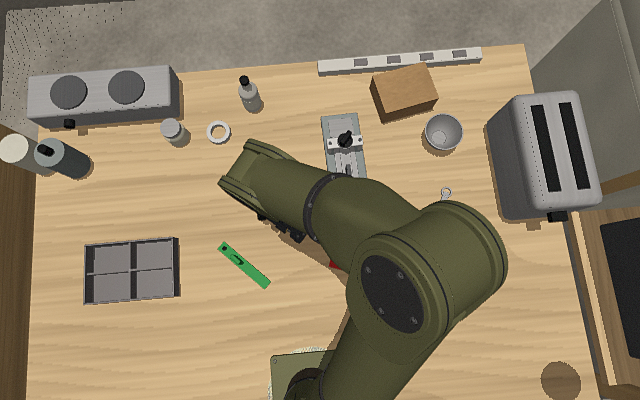

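View pics/scene13.png

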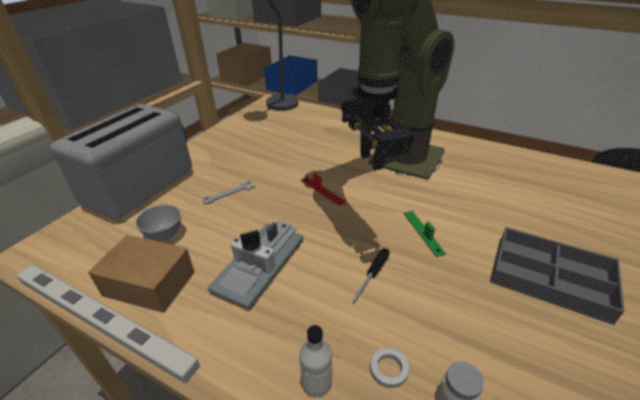

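The screwdriver (375,265) and the spanner (230,192) haven't moved. The gauge is home under the bridge (hole at 284,226), and the hand is clear. Handing in.

```bash
python3 - <<'E'
from plant import order
print(order.finish_job())
E
```

```text
the job is handed in; nothing more can be done
None
```

The steel gauge is home against the stop and nipped under the blade at an estimated 10 N. I handed the job in at about 23 s, with the hand clear of everything.

- **Gauge:** I slid it along the bed's middle until it stopped moving at about 10 N of push, then let go. Its position in the scene picture was the same before and after the knob was turned.
- **Knob:** Over the first sweep the drag rose from its steady level at 35°. I overshot to about 13 N there, backed off about 16° and swept again to pin down the contact point. I stopped 7.2° past contact, at 42° in total.
- **Nip estimate:** The 10 N comes from the joint-7 torque, which showed a clean bend at the contact point. The wrist moment was much noisier but put the contact at the same angle, within about 1°. I did not tug the gauge to test the nip directly.
- **Camera check:** The two cameras disagreed by up to about 4 mm, so I relied on contact for the final positions.
- **Bystanders:** In the last scene picture the spanner and screwdriver were where they started. The arm hid the screwdriver from the top camera.

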